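# Turn the pigment jars out of their crate and shut them in the drawer, lids down

### The job

Put the pigment jars away on their lids: lay the loose cover board squarely on the jar crate, hold the two together, turn them over into the blue footed tray so that the crate rests there upside down on the cover, lift the crate away off the jars and set it back in the dark stand (upside down is fine), leaving the cover in the tray. Then stand every jar on its lid in the open drawer and, when all are in, push the drawer fully home. Leave the two bottles where they are.

Things in the scene. Friction and masses are not known exactly. Their poses are not given: they have to be found in the camera images.
- crate_c (a point): centre of the loose wooden jar crate, brass corners, 240 mm long (x), 63 wide (y), 52 tall (z, from flat underside to open mouth), 250 g. Four cells in a row along x, centres at -88.5, -29.5, 29.5, 88.5 mm, each 55 by 55 and 48 deep; floor and walls 4 mm. It starts mouth up in the dark stand, its floor bridging the stand's slot
- cover_c (a point): centre of the loose cover board, flat, of cork and ply, 240 mm long (x), 63 wide (y), 8 thick, the same outline as the crate, 120 g; it starts flat on top of the chest. Either face may go against the crate. Crate and cover together are 60 mm thick and can be pinched together across that thickness at mid-length, through the slots of stand and tray
- stand_floor (a point): middle of the floor of the fixed dark trestle stand, 155 mm above the table; x along its length. Inside 260 mm long (x), 80 wide (y); floor 10 thick, rim 16 high and 6 thick. A slot 44 mm wide in x cuts floor and rim away right across the middle, so a finger can pass under the crate from either side; it is open 85 mm down to a stretcher
- tray_floor (a point): the same point of the fixed blue footed tray (pale wooden legs), which has the same shape, sizes, axes and slot as the dark stand; empty at the start
- drawer (a joint): how far the drawer of the low chest is open, in m: 0 = fully home with its front board shut, 0.155 = fully out. It slides along the chest's x axis and opens towards the robot; it takes about 2 N to move and stays where it is left
- drawer_front (a point): middle of the outer face of the drawer's front board (266 mm wide, 56 tall, 12 thick), 36 mm above the table; moves with the drawer. Its x axis points into the chest, the way to push it home; y runs along the front. A wooden pull 90 mm long and 12 tall sticks out 12 mm from the face, its middle 8 mm above this point
- drawer_floor (a point): a point on the drawer's floor, midway across and 62 mm behind the front board's inner face; axes as drawer_front; moves with it. The inside is 252 mm wide (y), 167 deep (x), floor 12 mm above the table, side walls 36 high. All four jars fit in one row along y through this point, say 62 mm apart
- chest_top (a point): middle of the top of the low wooden pigment chest, which is 190 mm deep (x), 290 mm wide (y) and 74 mm tall, fixed; its front, with the drawer, faces the robot (-x). The outer face of the shut drawer stands 10 mm proud of the chest
- water_c (a point): centre of a clear water bottle, 60 mm in diameter, 150 mm tall, not part of the job
- ink_c (a point): centre of a black ink bottle, 54 mm in diameter, 130 mm tall, not part of the job
- jar_red_c (a point): centre of a red pigment jar with a black screw lid, a cylinder 52 mm in diameter and 44 mm tall, 60 g. Its z axis runs from base to lid: up while the lid is up, down when it stands on its lid. It starts lid up in one cell of the crate, 4 mm below the rim, too deep to be gripped. Two to four of the four jars are present, in any cells
- jar_blue_c (a point): centre of a blue pigment jar with a black screw lid, a cylinder 52 mm in diameter and 44 mm tall, 60 g. Its z axis runs from base to lid: up while the lid is up, down when it stands on its lid. It starts lid up in one cell of the crate, 4 mm below the rim, too deep to be gripped. Two to four of the four jars are present, in any cells
- jar_ochre_c (a point): centre of a yellow ochre pigment jar with a black screw lid, a cylinder 52 mm in diameter and 44 mm tall, 60 g. Its z axis runs from base to lid: up while the lid is up, down when it stands on its lid. It starts lid up in one cell of the crate, 4 mm below the rim, too deep to be gripped. Two to four of the four jars are present, in any cells
- jar_green_c (a point): centre of a green pigment jar with a black screw lid, a cylinder 52 mm in diameter and 44 mm tall, 60 g. Its z axis runs from base to lid: up while the lid is up, down when it stands on its lid. It starts lid up in one cell of the crate, 4 mm below the rim, too deep to be gripped. Two to four of the four jars are present, in any cells
Things that resemble listed ones, but are neither listed nor needed, are in the scene too. What is shaped like the part that bears jar_ochre_c but white is not meant.

How it is judged:
By the outcome, as a careful person would: the job done as asked, in the order asked, and still so for the second after the job is handed in, with the robot touching nothing.
Of jar_red, jar_blue, jar_ochre, jar_green only 2 to 4 are there at a start; the rules pass over those that are not, and their reading is None.
At some moment in a run one of jar_red, jar_blue, jar_ochre, jar_green may be knocked a few centimetres aside while the robot is not near it.
It also fails if it takes over 210 s, if anything falls off the work surface, if the arm or the gripper's body presses on something with over 40 N, if the wrist force passes 120 N, or if a joint passes its speed limit or range.

### The arm

A 6-joint arm with a two-finger parallel gripper is mounted at the origin on the work surface. World frame = base frame: x ahead of the robot, y to its left, z up, the work surface at z = 0. Lengths are in mm, angles in rad, forces in N, time in s.
With the tool pointing down it reaches from about 375 to 925 mm from the base axis. Payload 5.7 kg.
Tool frame: the origin (TCP) lies on the centre line of the jaws, within the pads' length; the fingertips stand 22 mm ahead of it and the grasp point (between the pads) lies 3 mm ahead of it; z points along the fingers, y is the line along which they close (so a half turn about z gives the same grasp; the last joint's range is limited). The gripper opens to 85 mm and grips with 20 to 120 N. Pads are 22 mm wide; open, the fingers measure 114 mm over their backs; the gripper's body (76 mm by 85 mm) begins 54 mm behind the grasp point. The pads swing forward as they close: fully open they stand 13 mm farther back than shut.
Start: joints at [-1.215, 0.359, 1.51, -0, 1.272, -0.115], TCP at [272.141, -534.701, 253.267] pointing down, gripper open.
Joint ranges: [-2.97, 2.97], [-1.01, 2.36], [0.21, 2.38], [-0.96, 4.11], [0.2, 2.71], [-2.98, 2.98]. Speed limits (rad/s): [2.39, 2.39, 3.14, 3.14, 3.14, 3.14].

### API

Orientations are given as a unit quaternion [w, x, y, z].
In Python, from bench import manip gives the robot as it stands.
- The arm moves only by the tool play_rows, never from a script. Its argument "increments" is a list of rows, each a list of 7 numbers: the shift along the tool's x, y, z in cm, then the turn, a rotation vector about the tool's x, y, z in rad, then the closure, from 0 (fully open) to 1 (shut). A call has 1 to 12 rows; each row is the pose to reach, as a shift and turn from the pose commanded when the call began, along the tool's axes at that moment; what a row does not reach only later rows make up. A row lasts 1/12 s, in which the tool goes at most 41.7 mm and 7.16 degrees, less where a joint would pass 70% of its speed; a pose out of reach is approached as far as the arm can. A call with a gripper value outside its range is refused whole. The fingers move at their own pace and stop on an object; "force" is the grip in N (left out, the last holds). Time passes only in rows, so rows that repeat a pose let the fingers close. It gives the time, the measured TCP pose, the force, the opening and the grip force at its end, in the units of the state.
- manip.read_state(): the state, without advancing time (a new reading comes with each control period).
- manip.read_camera(name): name is "side" or "top" or "wrist"; returns a dict with "pixels" (480x640x3 uint8, red, green, blue), "fx", "fy", "cx", "cy" (pixels), "view" (4x4, takes a point from world to camera coordinates). Camera axes: x right, y up, looking along -z (the intrinsics and any distortion apply to the point x, -y, -z); pixel columns grow to the right and rows downward; lengths in mm; the calibration is good to about 2 mm. A picture is of the moment at which its call begins. There is no depth.
- manip.job_done(): hands the job in; it is judged then, once.
The state is a dict: "time": time; "joint_positions": joint angles; "dq": joint speeds; "joint_efforts": joint torques, N m; "tcp_pos": TCP position; "ee_rot": TCP orientation; "wrist_force": force on the tool from outside, world axes, zero at the start; "torque": the same for the moment, N m; "finger_gap": finger opening in mm; "gripper_force": force on a finger pad.
Only numpy, scipy, OpenCV 4.12 (cv2) and the standard library are available. Lean on these libraries where they do the work, as an engineer would, in place of code of your own. Each camera call takes 0.05 s, during which the arm holds its last target. There are 200 camera calls.

## Working session

There is one attempt and no reset: what is moved stays moved. The work goes in short steps, Python scripts to look and compute and a tool call to move; the robot and the scene stay as the last step left them, time stands still between calls to the robot, and variables do not carry over. Pictures are saved under pics/ and viewed, at most 14 in all, crops included, and the job is handed in when it is done.

Besides the shell and the picture viewer there is one more tool, called after "Call:" in YAML: its name, and indented under it one key for each argument. play_rows: Moves the arm, as the interface text tells. Its arguments: {"type":"object","properties":{"increments":{"type":"array","items":{"type":"array","items":{"type":"number"}}},"force":{"type":"number"}},"required":["increments"]}

```bash
ls; mkdir -p pics; python3 - <<'E'
from bench import manip
import cv2
print(manip.read_state())
for n in ("side","top"):
    c=manip.read_camera(n); cv2.imwrite(f"pics/{n}0.png",c["pixels"][:,:,::-1])
    print(n,{k:v for k,v in c.items() if k!="pixels"})
E
```

```text
pics
{'time': 0.0, 'joint_positions': array([-1.21510356e+00,  3.59519430e-01,  1.51145944e+00, -6.81452489e-06,
        1.27249246e+00, -1.15091384e-01]), 'dq': array([ 0.00056777,  0.00030694, -0.00063724, -0.00125561,  0.00070284,
        0.00012639]), 'joint_efforts': array([ 1.28172505e-04, -5.27619553e+01, -2.78618681e+01,  7.12605288e-05,
        1.29653723e-02, -6.71886482e-06]), 'tcp_pos': array([ 271.91827028, -534.11450089,  252.43468254]), 'ee_rot': array([-9.32155067e-04,  9.72422311e-01,  2.33225142e-01, -1.15962564e-04]), 'wrist_force': array([-0.20171455, -0.51936245, -0.46031977]), 'torque': array([0.02321717, 0.03856658, 0.02115973]), 'gripper_force': 0.0, 'finger_gap': 85.53042499126846}
side {'fx': 595.5492384379149, 'fy': 595.5492384379149, 'cx': 325.75028985596225, 'cy': 247.29448465664456, 'view': array([[-9.08247900e-01, -4.18219562e-01,  1.33472897e-02,
         5.31563505e+02],
       [ 3.29705124e-01, -6.95651521e-01,  6.38250337e-01,
        -3.08166346e+02],
       [-2.57643714e-01,  5.84090198e-01,  7.69713166e-01,
        -1.39032886e+03],
       [ 0.00000000e+00,  0.00000000e+00,  0.00000000e+00,
         1.00000000e+00]])}
top {'fx': 489.0663092579944, 'fy': 489.0663092579944, 'cx': 332.2032860033281, 'cy': 231.02529040287382, 'view': array([[-8.02664147e-04, -9.99994373e-01, -3.25714964e-03,
        -5.32897419e+01],
       [ 9.96432179e-01, -1.07467895e-03,  8.43905105e-02,
        -5.98734593e+02],
       [-8.43935361e-02, -3.17779148e-03,  9.96427435e-01,
        -1.16884865e+03],
       [ 0.00000000e+00,  0.00000000e+00,  0.00000000e+00,
         1.00000000e+00]])}
```

View pics/top0.png

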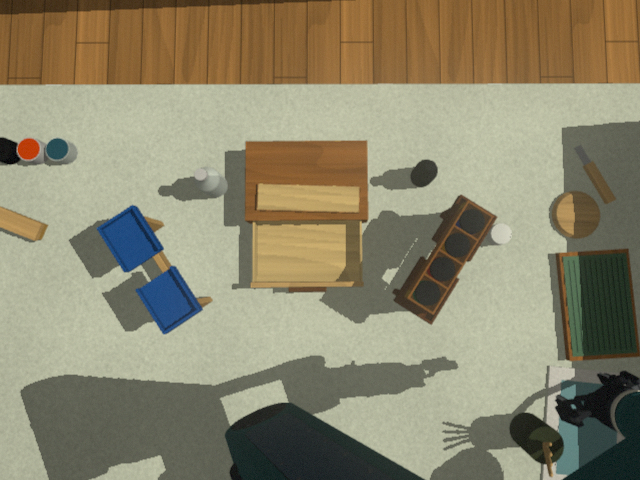

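View pics/side0.png

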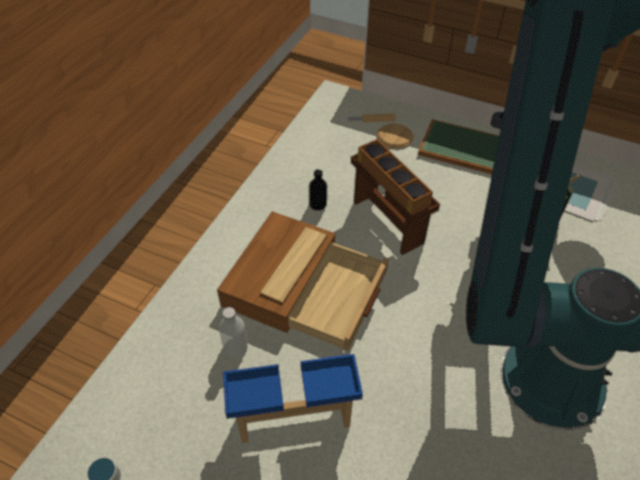

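```bash
cat > h.py <<'E'
import numpy as np,cv2
from bench import manip
from scipy.spatial.transform import Rotation as R
def cam(n):
    return manip.read_camera(n)
def ray(c,u,v):
    d=np.array([(u-c["cx"])/c["fx"],-(v-c["cy"])/c["fy"],-1.])
    V=np.asarray(c["view"]); return -V[:3,:3].T@V[:3,3], V[:3,:3].T@d
def p2w(c,u,v,z):
    o,d=ray(c,u,v); return o+d*(z-o[2])/d[2]
def w2p(c,p):
    V=np.asarray(c["view"]); q=V[:3,:3]@np.asarray(p,float)+V[:3,3]
    return np.array([c["cx"]+c["fx"]*q[0]/-q[2], c["cy"]-c["fy"]*q[1]/-q[2]])
def crop(im,x0,y0,x1,y1,s):
    return cv2.resize(im[y0:y1,x0:x1,::-1],None,fx=s,fy=s,interpolation=cv2.INTER_CUBIC)
def tcp():
    s=manip.read_state(); q=s["ee_rot"]; return np.array(s["tcp_pos"]),R.from_quat([q[1],q[2],q[3],q[0]]),s
def go(p,rot=None):
    "shift in cm and rotvec in tool axes from now to pose p,rot"
    t,r,s=tcp(); rot=r if rot is None else rot
    return np.round(r.inv().apply(np.asarray(p)-t)/10,3), np.round((r.inv()*rot).as_rotvec(),4)
E
python3 - <<'E'
from h import *
c=cam("top"); im=c["pixels"]
a=crop(im,92,198,217,338,3.2);b=crop(im,388,190,513,330,3.2)
cv2.imwrite("pics/ts.png",np.hstack([a,b]))
cv2.imwrite("pics/ch.png",crop(im,160,130,450,300,2.75))
E
```

```text
(no output)
```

View pics/ts.png

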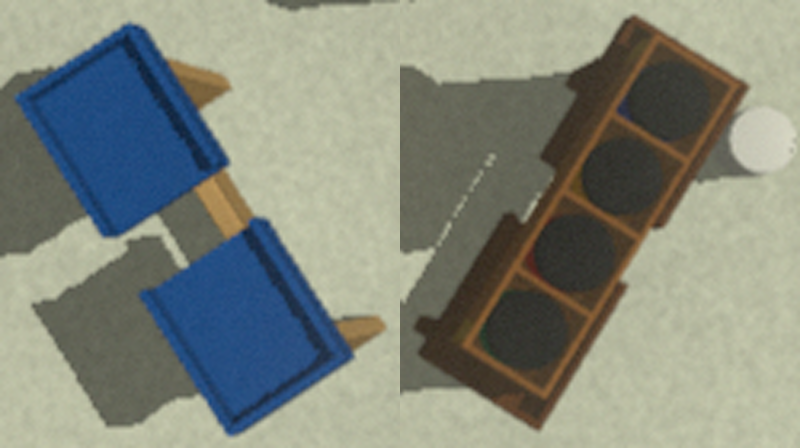

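View pics/ch.png

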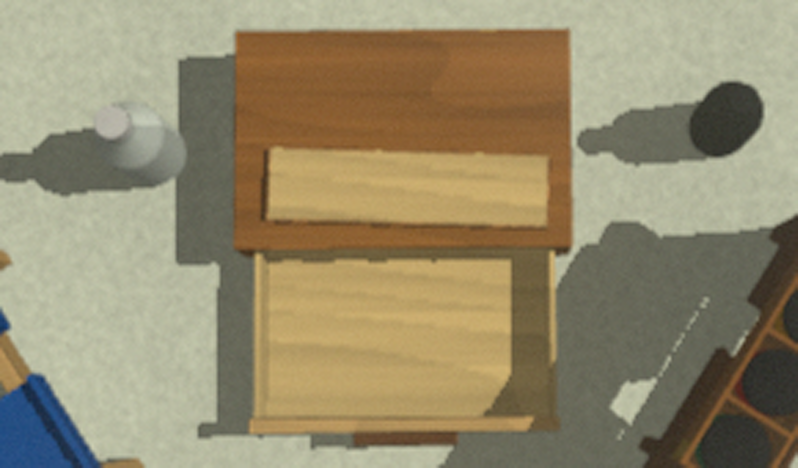

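```bash
cat >> h.py <<'E'
from scipy.optimize import least_squares
def fit(c,pts,L,W,z,yaw0):
    "pts ordered as local corners (+,+),(-,+),(-,-),(+,-); returns cx,cy,yaw"
    P=np.array([p2w(c,u,v,z)[:2] for u,v in pts]); M=np.array([[1,1],[-1,1],[-1,-1],[1,-1]])*[L/2,W/2]
    def f(q):
        cs,sn=np.cos(q[2]),np.sin(q[2]); return (M@np.array([[cs,sn],[-sn,cs]])+q[:2]-P).ravel()
    r=least_squares(f,[*P.mean(0),yaw0],loss="soft_l1",f_scale=3); return r.x,np.round(r.fun.reshape(4,2),1)
E
python3 - <<'E'
from h import *
c=cam("top")
def px(l,x0,y0,s): return [((x+.5)/s-.5+x0,(y+.5)/s-.5+y0) for x,y in l]
T=px([(137,24),(17,97),(233,434),(354,353)],92,198,3.2)
C=px([(748,85),(655,38),(463,345),(548,396)],388-125,190,3.2)
K=px([(549,156),(269,148),(266,219),(546,227)],160,130,2.75)
H=px([(236,30),(570,30),(571,250),(236,250)],160,130,2.75)
for n,p,z in(("tray",T,171),("crate",C,207),("cover",K,82),("chest",H,74)):
    print(n,np.round([p2w(c,*q,z)[:2] for q in p],1).tolist())
print("front",[p2w(c,*q,64)[:2].round(1) for q in px([(250,432),(555,431),(402,418)],160,130,2.75)])
print("white",p2w(c,500,234,44),"ink",p2w(c,425,172,130),"water",p2w(c,205,175,150))
E
```

```text
tray [[642.7, 371.7], [593.5, 450.7], [370.4, 299.3], [423.2, 220.7]]
crate [[613.7, -394.6], [644.5, -335.2], [446.8, -207.9], [414.6, -261.6]]
cover [[698.7, -117.6], [705.9, 121.1], [644.9, 122.9], [637.8, -114.8]]
chest [[810.8, 152.2], [810.3, -136.8], [619.0, -136.4], [619.3, 149.5]]
front [array([464.7, 137.2]), array([ 465.3, -122.4]), array([476.4,   7.8])]
white [ 589.49753808 -456.46511647   44.        ] ink [ 722.75511902 -262.91173544  130.        ] water [712.61007494 226.61621122 150.        ]
```

```bash
cat >> h.py <<'E'
def down(yaw): # tool pointing down, tool y along heading yaw (rad)
    y=np.array([np.cos(yaw),np.sin(yaw),0]); z=np.array([0,0,-1.]); return R.from_matrix(np.c_[np.cross(y,z),y,z])
def log():
    import json; t,r,s=tcp(); open("log.txt","a").write(json.dumps([list(s["joint_positions"]),list(t),list(r.as_quat())])+"\n")
E
python3 - <<'E'
from h import *
log(); print(go([472,-266,340]),go([672,3,200],down(np.radians(-1.7))))
E
```

```text
(array([ 29.999, -14.854,  -8.702]), array([0., 0., 0.])) (array([ 60.023, -29.741,   5.318]), array([-1.0000e-03, -7.0000e-04, -1.0704e+00]))
```

Call:
play_rows:
  increments:
    - [0,0,-8,0,0,0,0]
    - [10,-5,-10,0,0,-0.1,0]
    - [60,-29.7,-10,0,0,-1.07,0]
    - [60,-29.7,-10,0,0,-1.07,0]
    - [60,-29.7,-10,0,0,-1.07,0]
    - [60,-29.7,-10,0,0,-1.07,0]
    - [60,-29.7,-10,0,0,-1.07,0]
    - [60,-29.7,-10,0,0,-1.07,0]
    - [60,-29.7,-10,0,0,-1.07,0]
    - [60,-29.7,-10,0,0,-1.07,0]
    - [60,-29.7,-10,0,0,-1.07,0]
    - [60,-29.7,-10,0,0,-1.07,0]

```text
time: 1.2
tcp_pos: [543.4, -169.6, 340.0]
ee_rot: [-0.0, 0.717, 0.697, -0.0]
wrist_force: [0.7, -0.8, -1.0]
finger_gap: 85.4
gripper_force: 0.0
```

Call:
play_rows:
  increments:
    - [17.6,12.4,14,0,0,0,0]
    - [17.6,12.4,14,0,0,0,0]
    - [17.6,12.4,14,0,0,0,0]
    - [17.6,12.4,14,0,0,0,0]
    - [17.6,12.4,14,0,0,0,0]
    - [17.6,12.4,14,0,0,0,0]
    - [17.6,12.4,14,0,0,0,0]
    - [17.6,12.4,14,0,0,0,0]

```text
time: 1.87
tcp_pos: [671.3, 3.0, 197.0]
ee_rot: [-0.002, 0.717, 0.698, -0.001]
wrist_force: [0.0, -0.2, -0.4]
finger_gap: 85.4
gripper_force: 0.0
```

```bash
python3 - <<'E'
from h import *
log(); c=cam("wrist"); cv2.imwrite("pics/w1.png",c["pixels"][:,:,::-1]); print(tcp()[0]); print(c["view"],c["fx"],c["cx"],c["cy"])
E
cat log.txt
```

```text
[671.32420962   1.29804021 198.68331957]
[[ 9.99645123e-01 -2.62975369e-02 -4.25055609e-03 -6.70335504e+02]
 [ 2.40335854e-02  9.59147562e-01 -2.81883560e-01  2.19405845e+00]
 [ 1.14897538e-02  2.81681370e-01  9.59439207e-01 -3.32889041e+02]
 [ 0.00000000e+00  0.00000000e+00  0.00000000e+00  1.00000000e+00]] 343.2273216761017 324.93967154771565 241.77372432359996
[[-1.2151557381547404, 0.35921184928767114, 1.5110668926866162, -2.9734724706240917e-05, 1.2725005266682632, -0.11507975726324098], [271.9637893845401, -534.348341894743, 252.76724256924805], [0.9724292223684554, 0.23319745982370518, -8.529687481250189e-05, -0.0005873160101126881]]
[[-0.09862888138821439, 0.5111958587611718, 1.4033830477003126, 0.00044588495681750285, 1.2315862574534115, -0.07190283442012516], [671.3243262619881, 2.957161234189515, 197.00074448046024], [0.7165426453370806, 0.697539508795904, -0.0013124246307789798, -0.0018837790996558783]]
```

View pics/w1.png

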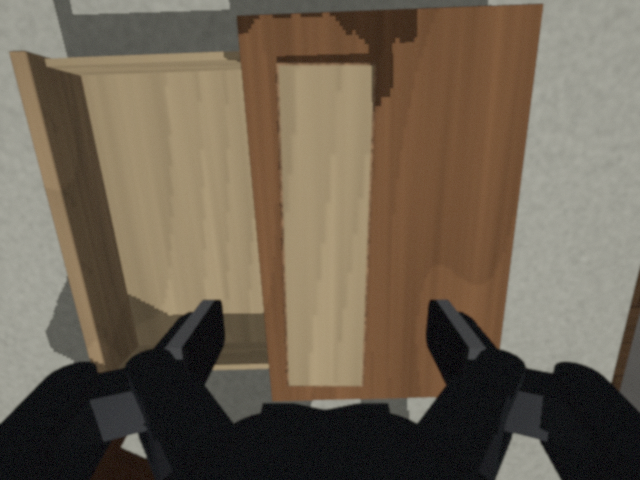

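```bash
python3 - <<'E'
from h import *
c=cam("wrist")
P=np.array([p2w(c,u,v,82)[:2] for u,v in [(277,63),(373,64),(364,386),(288,385)]]);print(P.round(1),P.mean(0))
D=np.array([p2w(c,u,v,74)[:2] for u,v in [(239,15),(543,5),(498,398),(272,399)]]);print(D.round(1),D.mean(0))
F=np.array([p2w(c,u,v,64)[:2] for u,v in [(13,53),(90,352)]]);print(F.round(1)); print(tcp()[0])
E
```

```text
[[ 644.5  119.8]
 [ 704.4  117.5]
 [ 699.9 -121.4]
 [ 637.6 -118.9]] [671.58416107  -0.74881158]
[[ 621.7  149. ]
 [ 809.8  149.1]
 [ 815.6 -143.1]
 [ 621.8 -139.3]] [717.22134615   3.90817649]
[[466.6 134.3]
 [467.2 -95.5]]
[6.71513952e+02 2.34151036e-01 1.99916206e+02]
```

Call:
play_rows:
  increments:
    - [0,0,5,0,0,0,0.17]
    - [0,0,9,0,0,0,0.17]
    - [0,0,9.7,0,0,0,0.17]
    - [0,0,10,0,0,0,0.17]
    - [0,0,10.1,0,0,0,0.17]
    - [0,0,10.2,0,0,0,0.17]
    - [0,0,10.2,0,0,0,0.17]
    - [0,0,10.2,0,0,0,0.17]
  force: 30

```text
time: 2.63
tcp_pos: [673.3, 0.2, 100.2]
ee_rot: [0.001, 0.718, 0.696, 0.001]
wrist_force: [-0.3, 0.7, -0.1]
finger_gap: 70.8
gripper_force: 0.0
```

Call:
play_rows:
  increments:
    - [0,0,0.2,0,0,0,0.17]
    - [0,0,0.4,0,0,0,0.17]
    - [0,0,0.4,0,0,0,0.17]

```text
time: 2.88
tcp_pos: [671.8, 0.7, 94.0]
ee_rot: [-0.0, 0.718, 0.696, 0.0]
wrist_force: [-0.2, -0.6, -0.3]
finger_gap: 70.5
gripper_force: 0.0
```

```bash
python3 - <<'E'
from h import *
c=cam("side"); a=crop(c["pixels"],230,200,350,330,4)
cv2.imwrite("pics/s1.png",a);print(tcp()[0])
E
```

```text
[671.7070839    0.74494786  93.88880011]
```

View pics/s1.png

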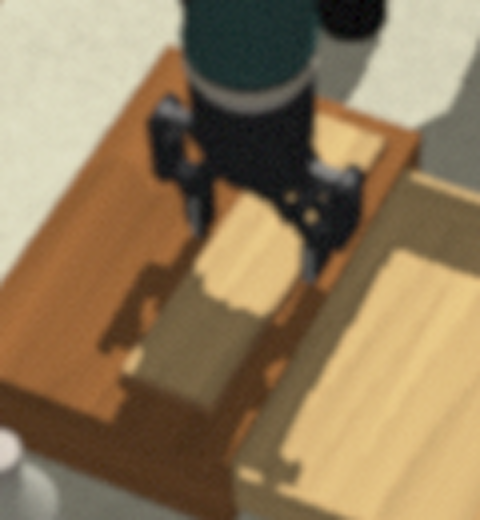

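Call:
play_rows:
  increments:
    - [0,0,0.2,0,0,0,0.17]
    - [0,0,0.4,0,0,0,0.17]
    - [0,0,0.5,0,0,0,0.17]
    - [0,0,0.5,0,0,0,0.17]

```text
time: 3.27
tcp_pos: [671.6, 0.7, 88.4]
ee_rot: [-0.0, 0.718, 0.696, -0.0]
wrist_force: [-0.3, -0.4, 0.4]
finger_gap: 71.1
gripper_force: 0.0
```

Call:
play_rows:
  increments:
    - [0,0,0,0,0,0,0.3]
    - [0,0,0,0,0,0,0.4]
    - [0,0,0,0,0,0,0.4]
    - [0,0,0,0,0,0,0.4]
  force: 40

```text
time: 3.6
tcp_pos: [673.1, 0.6, 90.7]
ee_rot: [0.001, 0.718, 0.696, 0.001]
wrist_force: [-0.0, -0.0, 9.5]
finger_gap: 61.7
gripper_force: 49.3
```

```bash
cat >> h.py <<'E'
def rect(x,y,yaw,L,W,z):
    c,s=np.cos(yaw),np.sin(yaw); return [[x+c*a-s*b,y+s*a+c*b,z] for a,b in((L/2,W/2),(-L/2,W/2),(-L/2,-W/2),(L/2,-W/2))]
def draw(img,c,x0,y0,s,P,col=(0,255,255)):
    q=np.array([(w2p(c,p)-[x0,y0]+.5)*s-.5 for p in P]); cv2.polylines(img,[np.int32(np.round(q*16))],True,col,1,cv2.LINE_AA,4)
E
python3 - <<'E'
from h import *
t=cam("top");s=cam("side"); out=[]
cr=rect(530,-300,np.radians(-33.3),240,63,207); tr=rect(507.5,335.6,np.radians(34.3),272,92,171); sr=rect(530,-300,np.radians(-33.3),272,92,171)
for c,b,Ps in((t,(390,190,515,330),(cr,sr)),(s,(340,130,450,253),(cr,sr))):
    im=crop(c["pixels"],*b,3.0)
    for P in Ps: draw(im,c,b[0],b[1],3.0,P)
    out.append(im[:369])
for c,b in((t,(92,198,217,338)),(s,(215,345,370,445))):
    im=crop(c["pixels"],*b,3.0); draw(im,c,b[0],b[1],3.0,tr); out.append(cv2.resize(im,None,fx=.6,fy=.6) if 0 else im[:300])
W=max(out[0].shape[1]+out[1].shape[1],out[2].shape[1]+out[3].shape[1])
def row(a,b):
    h=max(a.shape[0],b.shape[0]); r=np.zeros((h,W,3),np.uint8); r[:a.shape[0],:a.shape[1]]=a; r[:b.shape[0],a.shape[1]:a.shape[1]+b.shape[1]]=b; return r
im=np.vstack([row(*out[:2]),row(*out[2:])]); print(im.shape); cv2.imwrite("pics/ov.png",im[:, :800]); 
E
```

```text
(669, 840, 3)
```

```bash
python3 -c "
import cv2;im=cv2.imread('pics/ov.png');cv2.imwrite('pics/ov2.png',cv2.resize(im,(717,600),interpolation=cv2.INTER_AREA))"
```

```text
(no output)
```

View pics/ov2.png

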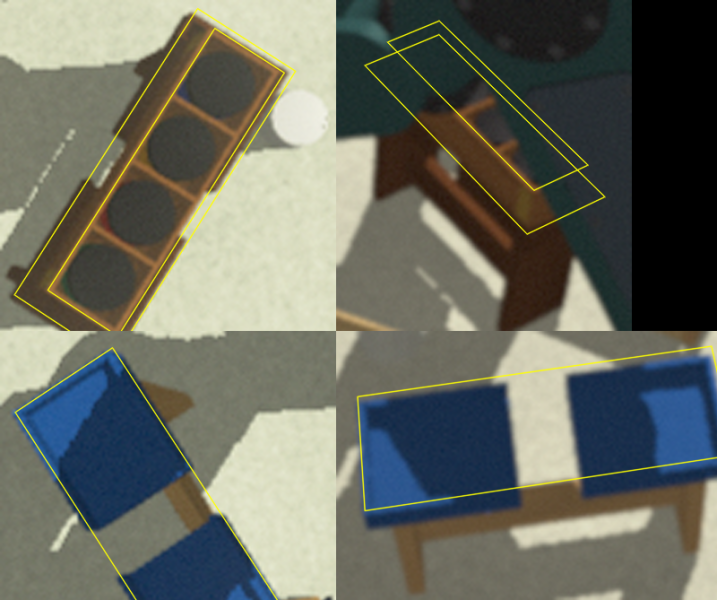

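Call:
play_rows:
  increments:
    - [0,0,-4,0,0,0,0.4]
    - [0,0,-8,0,0,0,0.4]
    - [0,0,-12,0,0,0,0.4]
    - [0,0,-16,0,0,0,0.4]
    - [0,0,-20,0,0,0,0.4]
    - [0,0,-20,0,0,0,0.4]
    - [0,0,-20,0,0,0,0.4]

```text
time: 4.28
tcp_pos: [673.6, 0.5, 292.4]
ee_rot: [0.003, 0.718, 0.696, 0.002]
wrist_force: [-0.3, -0.1, -1.4]
finger_gap: 61.6
gripper_force: 45.2
```

```bash
python3 - <<'E'
from h import *
log(); print(tcp()[0],tcp()[2]["finger_gap"],go([530,-300,290],down(np.radians(56.7))))
E
```

```text
[6.73605346e+02 4.77201053e-01 2.92424172e+02] 61.59145788544067 (array([-30.463, -13.458,   0.166]), array([ 0.0059,  0.0038, -1.0195]))
```

Call:
play_rows:
  increments:
    - [-3,-1.4,0,0,0,-0.1,0.4]
    - [-6,-2.7,0,0,0,-0.2,0.4]
    - [-9,-4,0,0,0,-0.3,0.4]
    - [-12,-5.3,0,0,0,-0.4,0.4]
    - [-15,-6.6,0,0,0,-0.5,0.4]
    - [-18,-8,0,0,0,-0.6,0.4]
    - [-21,-9.3,0,0,0,-0.7,0.4]
    - [-24,-10.6,0,0,0,-0.8,0.4]
    - [-27,-11.9,0,0,0,-0.9,0.4]
    - [-29,-12.9,0,0,0,-0.98,0.4]
    - [-30.4,-13.4,0,0,0,-1.018,0.4]
    - [-30.4,-13.4,0,0,0,-1.018,0.4]

```text
time: 5.28
tcp_pos: [526.4, -301.5, 286.4]
ee_rot: [-0.002, 0.288, 0.958, -0.0]
wrist_force: [0.9, 0.9, -1.9]
finger_gap: 61.7
gripper_force: 45.2
```

Call:
play_rows:
  increments:
    - [0,0,0,0,0,0,0.4]
    - [0,0,0,0,0,0,0.4]
    - [0,0,0,0,0,0,0.4]

```text
time: 5.53
tcp_pos: [528.9, -298.0, 288.0]
ee_rot: [-0.001, 0.287, 0.958, 0.001]
wrist_force: [-0.2, 0.1, -1.0]
finger_gap: 61.6
gripper_force: 45.2
```

```bash
python3 - <<'E'
from h import *
log(); s=tcp()[2];print(tcp()[0],s["finger_gap"],s["wrist_force"],go([530,-300,226],down(np.radians(56.7))))
E
```

```text
[ 528.86527922 -297.99252434  288.00627357] 61.5870097623047 [-0.18524269  0.14656788 -0.96099585] (array([-0.216, -0.109,  6.2  ]), array([ 0.0006, -0.0017, -0.0013]))
```

Call:
play_rows:
  increments:
    - [-0.1,0,2,0,0,0,0.4]
    - [-0.2,-0.1,4,0,0,0,0.4]
    - [-0.2,-0.1,5.5,0,0,0,0.4]
    - [-0.2,-0.1,6,0,0,0,0.4]
    - [-0.2,-0.1,6.2,0,0,0,0.4]
    - [-0.2,-0.1,6.2,0,0,0,0.4]

```text
time: 6.03
tcp_pos: [530.2, -300.5, 226.8]
ee_rot: [-0.0, 0.287, 0.958, 0.0]
wrist_force: [0.4, -0.4, 0.4]
finger_gap: 61.4
gripper_force: 45.2
```

Call:
play_rows:
  increments:
    - [0,0,0.1,0,0,0,0.4]
    - [0,0,0.2,0,0,0,0.4]
    - [0,0,0.3,0,0,0,0.4]
    - [0,0,0.3,0,0,0,0.4]

```text
time: 6.37
tcp_pos: [530.2, -301.3, 224.4]
ee_rot: [0.0, 0.287, 0.958, -0.0]
wrist_force: [0.7, -0.1, -0.9]
finger_gap: 61.4
gripper_force: 45.2
```

Call:
play_rows:
  increments:
    - [0,0,0.1,0,0,0,0.4]
    - [0,0,0.2,0,0,0,0.4]
    - [0,0,0.2,0,0,0,0.4]
    - [0,0,0.2,0,0,0,0.4]

```text
time: 6.7
tcp_pos: [530.2, -301.3, 223.6]
ee_rot: [0.001, 0.287, 0.958, -0.0]
wrist_force: [-2.7, 0.4, 8.2]
finger_gap: 61.7
gripper_force: 48.0
```

```bash
python3 - <<'E'
from h import *
t=cam("top");b=(380,180,520,340)
im=crop(t["pixels"],*b,3.7)
draw(im,t,b[0],b[1],3.7,rect(530,-300,np.radians(-33.3),240,63,207))
cv2.imwrite("pics/t2.png",im); s=tcp()[2];print(tcp()[0],s["wrist_force"])
E
```

```text
[ 530.19376744 -301.33150052  223.62795517] [-2.8742155   1.42972163  8.6519906 ]
```

View pics/t2.png

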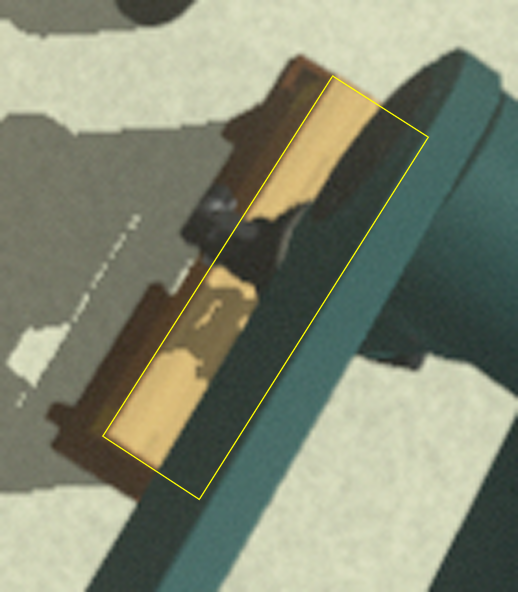

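Call:
play_rows:
  increments:
    - [0,0,-0.1,0,0,0,0.1]
    - [0,0,-0.1,0,0,0,0.05]
    - [0,0,-0.1,0,0,0,0.05]
    - [0,0,0.4,0,0,0,0.05]
    - [0,0,0.8,0,0,0,0.05]
    - [0,0,1.2,0,0,0,0.05]
    - [0,0,1.2,0,0,0,0.05]
  force: 20

```text
time: 7.33
tcp_pos: [529.3, -300.7, 208.4]
ee_rot: [-0.001, 0.287, 0.958, 0.0]
wrist_force: [0.7, 0.7, 0.0]
finger_gap: 81.0
gripper_force: 0.0
```

Call:
play_rows:
  increments:
    - [0,0,0,0,0,0,0.2]
    - [0,0,0,0,0,0,0.3]
    - [0,0,0,0,0,0,0.4]
    - [0,0,0,0,0,0,0.4]
    - [0,0,0,0,0,0,0.4]

```text
time: 7.75
tcp_pos: [530.1, -300.9, 209.8]
ee_rot: [0.0, 0.287, 0.958, 0.0]
wrist_force: [2.7, 2.7, -1.6]
finger_gap: 62.4
gripper_force: 24.2
```

Call:
play_rows:
  increments:
    - [0,0,0,0,0,0,0.1]
    - [0,0,0,0,0,0,0]
    - [0,0,0,0,0,0,0]
    - [0,0,-3,0,0,0,0]
    - [0,0,-7,0,0,0,0]
    - [0,0,-11,0,0,0,0]
    - [0,0,-15,0,0,0,0]
    - [0,0,-18,0,0,0,0]
    - [0,0,-18,0,0,0,0]
    - [0,0,-18,0,0,0,0]

```text
time: 8.58
tcp_pos: [530.7, -302.0, 392.6]
ee_rot: [0.003, 0.287, 0.958, -0.001]
wrist_force: [1.1, -0.0, -1.1]
finger_gap: 85.4
gripper_force: 0.0
```

```bash
python3 - <<'E'
from h import *
log(); t=cam("top")
import json
for l in open("log.txt"):
    q,p,r=json.loads(l); print(np.round(q,4),np.round(p,1))
# radial/z of planar model: rho = a1 + L2 sin q2 + L3 sin(q2+q3)+..., tool down
from scipy.optimize import least_squares
D=[json.loads(l) for l in open("log.txt")]
def f(x):
    a1,d1,L2,L3,off,lat,T=*x[:6],0
    o=[]
    for q,p,_ in D:
        rad=np.array([np.cos(q[0]),np.sin(q[0])]); rho=p[0]*rad[0]+p[1]*rad[1]; la=-p[0]*rad[1]+p[1]*rad[0]
        a=q[1]; b=q[1]+q[2]
        o+=[a1+L2*np.sin(a)+L3*np.sin(b)-rho, d1+L2*np.cos(a)+L3*np.cos(b)-p[2]-0, off*0, lat-la]
    return o
r=least_squares(f,[50,200,450,450,0,69]); print(r.x.round(1),np.abs(r.fun).max())
E
```

```text
[-1.2152  0.3592  1.5111 -0.      1.2725 -0.1151] [ 272.  -534.3  252.8]
[-9.8600e-02  5.1120e-01  1.4034e+00  4.0000e-04  1.2316e+00 -7.1900e-02] [671.3   3.  197. ]
[-1.0180e-01  4.3350e-01  1.2926e+00  1.0000e-04  1.4087e+00 -7.1900e-02] [6.736e+02 5.000e-01 2.924e+02]
[-6.2720e-01  3.4170e-01  1.4477e+00  5.0000e-04  1.3540e+00 -1.6156e+00] [ 528.9 -298.   288. ]
[-6.3030e-01  2.8300e-01  1.2827e+00 -3.0000e-04  1.5705e+00 -1.6181e+00] [ 530.7 -302.   392.6]
[ 12.1 -72.4 483.3 447.7   0.   68.9] 14.197838604617914
```

Call:
play_rows:
  increments:
    - [0,0,0,-0.1,0,0,0]
    - [0,0,0,-0.2,0,0,0]
    - [0,0,0,-0.3,0,0,0]
    - [0,0,0,-0.4,0,0,0]
    - [0,0,0,-0.4,0,0,0]
    - [0,0,0,-0.4,0,0,0]

```text
time: 9.13
tcp_pos: [528.5, -301.9, 387.3]
ee_rot: [0.055, 0.284, 0.938, 0.19]
wrist_force: [0.2, 0.2, -0.7]
finger_gap: 85.7
gripper_force: 0.0
```

```bash
cat > ik.py <<'E'
from h import *
import json
from scipy.optimize import least_squares
D=[json.loads(l) for l in open("log.txt")]
sg=[1,1]
def fk(q,x,s4=1,s6=1):
    a1,d1,L2,L3,e,lat,T,lw=x
    B=R.from_euler('z',q[0]); b=q[1]+q[2]
    W=B.apply([a1+L2*np.sin(q[1])+L3*np.sin(b)+e*np.cos(b),lat,d1+L2*np.cos(q[1])+L3*np.cos(b)-e*np.sin(b)])
    r=B*R.from_euler('y',b)*R.from_euler('z',s4*q[3])*R.from_euler('y',q[4])*R.from_euler('z',s6*q[5]+np.pi/2)
    return W+r.apply([0,lw,T]),r
def cal():
    best=None
    for s4 in(1,-1):
        def f(x):
            o=[]
            for q,p,r in D:
                P,Q=fk(q,x,s4); o+=list(P-p)+list(100*(Q.inv()*R.from_quat(r)).as_rotvec())
            return o+list((np.array(x)-[50,300,450,450,0,69,200,0])*1e-3)
        r=least_squares(f,[50,300,450,450,0,69,200,0])
        if best is None or r.cost<best[0]: best=(r.cost,r.x,s4,np.abs(r.fun).max())
    return best
def ik(p,rot,x,s4,q0):
    lo=np.array([-2.97,-1.01,.21,-.96,.2,-2.98]); hi=np.array([2.97,2.36,2.38,4.11,2.71,2.98])
    def f(q):
        P,Q=fk(q,x,s4); return np.r_[(P-p),200*(Q.inv()*rot).as_rotvec()]
    best=None
    for k in range(12):
        g=np.clip(q0+(np.random.default_rng(k).normal(0,.5*(k>0),6)),lo+.01,hi-.01)
        r=least_squares(f,g,bounds=(lo,hi))
        if best is None or r.cost<best[0]-1e-3: best=(r.cost,r.x)
        if best[0]<1: break
    return best
E
python3 - <<'E'
import h; h.log()
from ik import *
b=cal(); print(b[0],b[3],b[2],np.round(b[1],1)); print(np.round(D[-1][0],3),np.round(D[-1][1],1)); print(R.from_quat(D[-1][2]).as_matrix()[:,2])
E
```

```text
0.032569835876620566 0.16108347009311216 1 [  0.  266.5 611.1 433.6 112.2  68.9 350.7   0. ]
[-0.854  0.31   1.321  0.383  1.623 -1.839] [ 528.5 -301.9  387.3]
[ 0.21079088  0.32625368 -0.92148019]
```

```bash
cat >> ik.py <<'E'
def horiz(zyaw,up): # tool z horizontal heading zyaw, tool y vertical up(+1)/down(-1)
    z=np.array([np.cos(zyaw),np.sin(zyaw),0]); y=np.array([0,0,float(up)]); return R.from_matrix(np.c_[np.cross(y,z),y,z])
E
python3 - <<'E'
from ik import *
_,x,s4,_=cal()
print(x)
for n,c,zy in (("stand",[530,-301,185],56.7),("standhi",[530,-301,300],56.7),("tray",[507.5,335.6,185],124.3),("trayhi",[507.5,335.6,300],124.3),("mid",[600,0,350],90.),("mid",[520,0,350],90.)):
  for up in(1,-1):
    rot=horiz(np.radians(zy),up); p=np.array(c)-3*rot.as_matrix()[:,2]
    r=ik(p,rot,x,s4,np.array([-.6,.5,1.4,1.5,1.5,up*1.]))
    print(n,up,round(r[0],2),np.round(r[1],2),"wrist",np.round(p-350.7*rot.as_matrix()[:,2]))
E
```

```text
[3.12579681e-03 2.66507410e+02 6.11083470e+02 4.33601474e+02
 1.12193203e+02 6.88998312e+01 3.50698447e+02 5.06722148e-04]
stand 1 0.0 [-1.16  0.99  1.51  1.09  1.9  -2.58] wrist [ 336. -597.  185.]
stand -1 0.0 [-1.16  0.99  1.51  1.09  1.9   0.56] wrist [ 336. -597.  185.]
standhi 1 0.0 [-1.16  0.82  1.52  1.14  1.97 -2.43] wrist [ 336. -597.  300.]
standhi -1 0.0 [-1.16  0.82  1.52  1.14  1.97  0.71] wrist [ 336. -597.  300.]
tray 1 0.0 [-0.04  1.01  1.45  1.05  1.96 -2.56] wrist [707.  43. 185.]
tray -1 0.0 [-0.04  1.01  1.45  1.05  1.96  0.58] wrist [707.  43. 185.]
trayhi 1 0.0 [-0.04  0.84  1.46  1.11  2.03 -2.41] wrist [707.  43. 300.]
trayhi -1 0.0 [-0.04  0.84  1.46  1.11  2.03  0.73] wrist [707.  43. 300.]
mid 1 0.0 [-0.63  0.76  1.48  1.14  2.05 -2.35] wrist [ 600. -354.  350.]
mid -1 0.0 [-0.63  0.76  1.48  1.14  2.05  0.79] wrist [ 600. -354.  350.]
mid 1 0.0 [-0.71  0.7   1.65  1.03  2.05 -2.48] wrist [ 520. -354.  350.]
mid -1 0.0 [-0.71  0.7   1.65  1.03  2.05  0.66] wrist [ 520. -354.  350.]
```

```bash
python3 - <<'E'
from ik import *
_,x,s4,_=cal()
rot=horiz(np.radians(56.7),1); print(go([455,-415,360],rot)); 
for p in([455,-415,360],[455,-415,185]): print(ik(np.array(p,float),rot,x,s4,np.array([-.9,.5,1.4,1,1.8,-2.2])))
t=cam("top"); print([p2w(t,u,v,20).round() for u,v in((560,250),(560,360),(545,370),(537,437),(575,215))])
E
```

```text
(array([ -0.147, -13.485,  -2.727]), array([-1.1719,  0.0012, -0.0074]))
(np.float64(2.3690109281369188e-26), array([-1.30721276,  0.81480614,  1.31708763,  1.12947357,  2.16772254,
       -2.26969707]))
(np.float64(4.3087638109954063e-26), array([-1.30721276,  1.04511298,  1.320919  ,  1.00582641,  2.05421111,
       -2.50889584]))
[array([ 552., -610.,   20.]), array([ 289., -599.,   20.]), array([ 265., -562.,   20.]), array([ 110., -538.,   20.]), array([ 638., -650.,   20.])]
```

Call:
play_rows:
  increments:
    - [0,-2,-2,-0.1,0,0,0]
    - [0,-4,-2.7,-0.2,0,0,0]
    - [-0.1,-6,-2.7,-0.3,0,0,0]
    - [-0.1,-8,-2.7,-0.4,0,0,0]
    - [-0.1,-10,-2.7,-0.5,0,0,0]
    - [-0.1,-12,-2.7,-0.6,0,0,0]
    - [-0.1,-13.5,-2.7,-0.7,0,0,0]
    - [-0.1,-13.5,-2.7,-0.82,0,0,0]
    - [-0.1,-13.5,-2.7,-0.94,0,0,0]
    - [-0.1,-13.5,-2.7,-1.06,0,0,0]
    - [-0.1,-13.5,-2.7,-1.172,0,-0.007,0]
    - [-0.1,-13.5,-2.7,-1.172,0,-0.007,0]

```text
time: 10.18
tcp_pos: [457.3, -412.7, 357.3]
ee_rot: [0.2, 0.202, 0.674, 0.681]
wrist_force: [0.3, 0.6, -0.7]
finger_gap: 85.6
gripper_force: 0.0
```

Call:
play_rows:
  increments:
    - [0,-3,0,0,0,0,0]
    - [0,-6,0,0,0,0,0]
    - [0,-9,0,0,0,0,0]
    - [0,-12,0,0,0,0,0]
    - [0,-15,0,0,0,0,0]
    - [0,-17,0,0,0,0,0]
    - [0,-17,0,0,0,0,0]
    - [0,-17,0,0,0,0,0]
    - [0,-17,0,0,0,0,0]

```text
time: 10.93
tcp_pos: [458.1, -414.5, 193.9]
ee_rot: [0.204, 0.199, 0.679, 0.677]
wrist_force: [-0.0, 0.4, 1.2]
finger_gap: 85.4
gripper_force: 0.0
```

```bash
python3 - <<'E'
from ik import *
rot=horiz(np.radians(56.7),1); t,r,s=tcp(); print(t,s["joint_positions"].round(2),s["wrist_force"]); print(go([530-3*.549,-301-3*.836,185],rot)) 
c=cam("wrist"); cv2.imwrite("pics/w2.png",c["pixels"][:,:,::-1])
E
```

```text
[ 458.14502263 -414.5245363   193.88393943] [-1.3   1.03  1.32  1.01  2.06 -2.5 ] [-0.04232772  0.43392455  1.17071252]
(array([ 0.178, -0.866, 13.136]), array([-0.0016, -0.0042,  0.0074]))
```

View pics/w2.png

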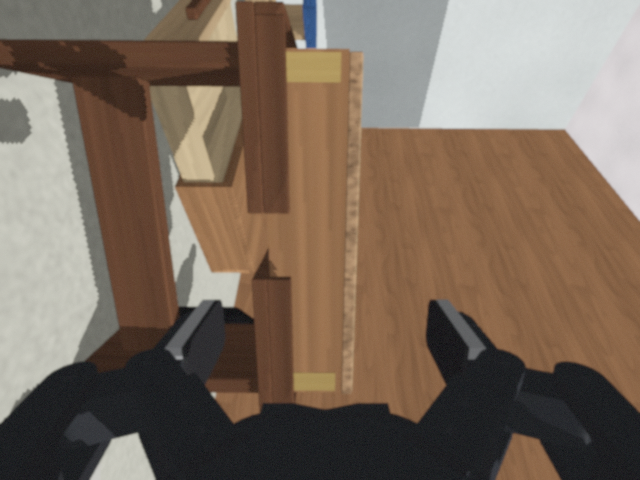

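```bash
python3 - <<'E'
from ik import *
c=cam("wrist"); u=np.array([np.cos(np.radians(-33.3)),np.sin(np.radians(-33.3)),0]); v=np.array([.549,.836,0])
for a in(-22,22):
    for z in(171,145): print(a,z,w2p(c,np.array([530,-301,z])+a*u-46*v).round())
for a in(-120,120):
    for z in(155,207,215): print("crate",a,z,w2p(c,np.array([530,-301,z])+a*u-31.5*v).round())
for a in(-136,136): print("rim",a,w2p(c,np.array([530,-301,171])+a*u-46*v).round())
E
```

```text
-22 171 [289. 220.]
-22 145 [248. 219.]
22 171 [291. 285.]
22 145 [251. 284.]
crate -120 155 [261.  51.]
crate -120 207 [349.  51.]
crate -120 215 [363.  51.]
crate 120 155 [274. 393.]
crate 120 207 [341. 394.]
crate 120 215 [351. 394.]
rim -136 [285.  10.]
rim 136 [294. 425.]
```

```bash
python3 - <<'E'
from ik import *
rot=horiz(np.radians(56.7),1); print(go([525.5,-301.6,185],rot)) 
E
```

```text
(array([ 0.53 , -0.886, 13.178]), array([-0.0016, -0.0033,  0.0081]))
```

Call:
play_rows:
  increments:
    - [0.5,-0.9,0,0,0,0.008,0]
    - [0.5,-0.9,2,0,0,0.008,0]
    - [0.5,-0.9,4,0,0,0.008,0]
    - [0.5,-0.9,4,0,0,0.008,0]
    - [0.5,-0.9,4,0,0,0.008,0]

```text
time: 11.45
tcp_pos: [475.2, -377.6, 183.6]
ee_rot: [0.201, 0.202, 0.677, 0.678]
wrist_force: [0.4, 0.6, -0.1]
finger_gap: 85.7
gripper_force: 0.0
```

```bash
python3 - <<'E'
from ik import *
rot=horiz(np.radians(56.7),1); print(tcp()[0],go([525.5,-301.6,185],rot)) 
E
```

```text
[ 475.20564827 -377.60711942  183.57640124] (array([-0.06 ,  0.133,  9.114]), array([ 0.001 , -0.0033, -0.0031]))
```

Call:
play_rows:
  increments:
    - [0,0.1,2,0,0,0,0]
    - [0,0.1,4,0,0,0,0]
    - [0,0.1,6,0,0,0,0]
    - [0,0.1,7.5,0,0,0,0]
    - [0,0.1,8.5,0,0,0,0]
    - [0,0.1,9.0,0,0,0,0]
    - [0,0.1,9.0,0,0,0,0]
    - [0,0.1,9.0,0,0,0,0]

```text
time: 12.12
tcp_pos: [524.4, -303.6, 184.3]
ee_rot: [0.201, 0.203, 0.677, 0.678]
wrist_force: [-0.0, -0.4, -0.6]
finger_gap: 85.6
gripper_force: 0.0
```

```bash
python3 - <<'E'
from ik import *
rot=horiz(np.radians(56.7),1); print(tcp()[0],go([525.5,-301.6,185],rot)) 
E
```

```text
[ 524.36303011 -303.60769287  184.34855535] (array([0.015, 0.065, 0.23 ]), array([ 0.0009, -0.002 , -0.0021]))
```

Clear so far; pinch.

Call:
play_rows:
  increments:
    - [0,0.07,0.2,0,0,0,0.15]
    - [0,0.07,0.2,0,0,0,0.25]
    - [0,0.07,0.2,0,0,0,0.35]
    - [0,0.07,0.2,0,0,0,0.45]
    - [0,0.07,0.2,0,0,0,0.45]
    - [0,0.07,0.2,0,0,0,0.45]
  force: 70

```text
time: 12.62
tcp_pos: [525.4, -302.1, 185.2]
ee_rot: [0.202, 0.203, 0.677, 0.678]
wrist_force: [-1.9, -2.6, 1.6]
finger_gap: 59.0
gripper_force: 77.2
```

Call:
play_rows:
  increments:
    - [0,0.5,0,0,0,0,0.45]
    - [0,1.5,0,0,0,0,0.45]
    - [0,3,0,0,0,0,0.45]
    - [0,5,0,0,0,0,0.45]
    - [0,7,0,0,0,0,0.45]
    - [0,9,0,0,0,0,0.45]
    - [0,11,0,0,0,0,0.45]
    - [0,13,0,0,0,0,0.45]
    - [0,15,0,0,0,0,0.45]
    - [0,16.5,0,0,0,0,0.45]
    - [0,17,0,0,0,0,0.45]
    - [0,17,0,0,0,0,0.45]

```text
time: 13.62
tcp_pos: [525.7, -301.4, 356.8]
ee_rot: [0.202, 0.202, 0.678, 0.678]
wrist_force: [0.4, 0.5, -6.3]
finger_gap: 59.1
gripper_force: 86.7
```

```bash
python3 - <<'E'
from ik import *
t,r,s=tcp(); print(t,s["finger_gap"],s["torque"],s["wrist_force"])
print(go([519,16,350],horiz(np.radians(90.5),1)))
E
```

```text
[ 525.69438692 -301.3664318   356.82027088] 59.131731931820354 [-1.09708505  0.78346405  0.2437069 ] [ 0.36088345  0.51243546 -6.33035542]
(array([17.91 , -0.667, 26.209]), array([-6.000e-04,  5.871e-01, -2.000e-04]))
```

Call:
play_rows:
  increments:
    - [1,0,1.5,0,0.04,0,0.45]
    - [2.7,0,4,0,0.09,0,0.45]
    - [4.4,0,6.5,0,0.15,0,0.45]
    - [6.1,0,9,0,0.2,0,0.45]
    - [7.8,0,11.5,0,0.26,0,0.45]
    - [9.5,0,14,0,0.32,0,0.45]
    - [11.2,0,16.5,0,0.37,0,0.45]
    - [12.9,0,19,0,0.43,0,0.45]
    - [14.6,0,21.5,0,0.48,0,0.45]
    - [16.3,0,24,0,0.54,0,0.45]
    - [17.5,0,25.8,0,0.575,0,0.45]
    - [17.9,0,26.2,0,0.587,0,0.45]

```text
time: 14.62
tcp_pos: [518.7, 19.2, 355.0]
ee_rot: [-0.006, -0.004, 0.706, 0.708]
wrist_force: [-1.4, -4.0, -6.9]
finger_gap: 59.5
gripper_force: 82.7
```

Call:
play_rows:
  increments:
    - [0,0,0,0,0,0.05,0.45]
    - [0,0,0,0,0,0.13,0.45]
    - [0,0,0,0,0,0.23,0.45]
    - [0,0,0,0,0,0.33,0.45]
    - [0,0,0,0,0,0.43,0.45]
    - [0,0,0,0,0,0.53,0.45]
    - [0,0,0,0,0,0.63,0.45]
    - [0,0,0,0,0,0.73,0.45]
    - [0,0,0,0,0,0.83,0.45]
    - [0,0,0,0,0,0.92,0.45]
    - [0,0,0,0,0,1.0,0.45]
    - [0,0,0,0,0,1.05,0.45]

```text
time: 15.62
tcp_pos: [519.2, 15.2, 355.0]
ee_rot: [-0.359, 0.354, 0.611, 0.61]
wrist_force: [-0.8, 0.7, -5.8]
finger_gap: 59.4
gripper_force: 85.5
```

Call:
play_rows:
  increments:
    - [0,0,0,0,0,0.05,0.45]
    - [0,0,0,0,0,0.13,0.45]
    - [0,0,0,0,0,0.23,0.45]
    - [0,0,0,0,0,0.33,0.45]
    - [0,0,0,0,0,0.43,0.45]
    - [0,0,0,0,0,0.53,0.45]
    - [0,0,0,0,0,0.63,0.45]
    - [0,0,0,0,0,0.73,0.45]
    - [0,0,0,0,0,0.83,0.45]
    - [0,0,0,0,0,0.92,0.45]
    - [0,0,0,0,0,1.0,0.45]
    - [0,0,0,0,0,1.05,0.45]

```text
time: 16.62
tcp_pos: [519.2, 15.2, 355.0]
ee_rot: [0.617, -0.612, -0.352, -0.348]
wrist_force: [0.1, 0.3, -4.6]
finger_gap: 59.2
gripper_force: 85.4
```

Call:
play_rows:
  increments:
    - [0,0,0,0,0,0.05,0.45]
    - [0,0,0,0,0,0.13,0.45]
    - [0,0,0,0,0,0.23,0.45]
    - [0,0,0,0,0,0.33,0.45]
    - [0,0,0,0,0,0.43,0.45]
    - [0,0,0,0,0,0.53,0.45]
    - [0,0,0,0,0,0.63,0.45]
    - [0,0,0,0,0,0.73,0.45]
    - [0,0,0,0,0,0.83,0.45]
    - [0,0,0,0,0,0.92,0.45]
    - [0,0,0,0,0,1.0,0.45]
    - [0,0,0,0,0,1.04,0.45]

```text
time: 17.62
tcp_pos: [519.2, 15.2, 355.0]
ee_rot: [0.708, -0.706, -0.001, 0.005]
wrist_force: [0.5, -0.1, -6.5]
finger_gap: 59.3
gripper_force: 85.6
```

```bash
python3 - <<'E'
from ik import *
t,r,s=tcp(); print(t,s["finger_gap"],s["joint_positions"].round(2),s["wrist_force"],s["torque"])
print(go([511.5,334.3,310],horiz(np.radians(124.3),-1)))
E
```

```text
[519.17393001  15.18315637 355.03597708] 59.25753008400821 [-0.68  0.69  1.66  1.05  2.04  0.67] [ 0.49963976 -0.05358086 -6.54875884] [-1.37245365 -0.0332473   0.02968836]
(array([-0.498,  4.587, 31.905]), array([-0.004 , -0.591 , -0.0044]))
```

Call:
play_rows:
  increments:
    - [0,0,1.5,0,-0.03,0,0.45]
    - [0,0,4.5,0,-0.08,0,0.45]
    - [0,0.3,7.5,0,-0.14,0,0.45]
    - [-0.1,0.7,10.5,0,-0.2,0,0.45]
    - [-0.2,1.2,13.5,0,-0.25,0,0.45]
    - [-0.2,1.8,16.5,0,-0.31,0,0.45]
    - [-0.3,2.4,19.5,0,-0.36,0,0.45]
    - [-0.3,3,22.5,0,-0.42,0,0.45]
    - [-0.4,3.6,25.5,0,-0.47,0,0.45]
    - [-0.4,4.2,28.5,0,-0.53,0,0.45]
    - [-0.5,4.5,31,-0.004,-0.58,-0.004,0.45]
    - [-0.5,4.6,31.9,-0.004,-0.591,-0.004,0.45]

```text
time: 18.62
tcp_pos: [511.1, 337.9, 308.8]
ee_rot: [-0.674, 0.676, 0.212, -0.209]
wrist_force: [-0.2, 0.9, -6.8]
finger_gap: 59.1
gripper_force: 85.3
```

Call:
play_rows:
  increments:
    - [0,0,0,0,0,0,0.45]
    - [0,0,0,0,0,0,0.45]
    - [0,0,0,0,0,0,0.45]

```text
time: 18.87
tcp_pos: [511.8, 333.5, 310.3]
ee_rot: [-0.675, 0.676, 0.21, -0.207]
wrist_force: [-0.5, 0.0, -5.2]
finger_gap: 58.9
gripper_force: 85.5
```

```bash
python3 - <<'E'
from ik import *
t,r,s=tcp(); print(t,s["finger_gap"])
print(go([511.5,334.3,192],horiz(np.radians(124.3),-1)))
c=cam("wrist"); t=cam("top"); a=c["pixels"][:,:,::-1]; b=crop(t["pixels"],80,180,240,340,3.0)
tr=rect(507.5,335.6,np.radians(34.3),272,92,171); draw(b,t,80,180,3.0,tr)
a=a.copy(); draw(a,c,0,0,1,tr); a=cv2.resize(a,(400,300))
o=np.zeros((480,880,3),np.uint8); o[:300,:400]=a; o[:480,400:880]=b; cv2.imwrite("pics/tw.png",cv2.resize(o,(800,436),interpolation=cv2.INTER_AREA))
E
```

```text
[511.81118077 333.45083501 310.29373158] 58.941138862130494
(array([-0.013, 11.829,  0.116]), array([ 0.0024, -0.0007,  0.003 ]))
```

View pics/tw.png

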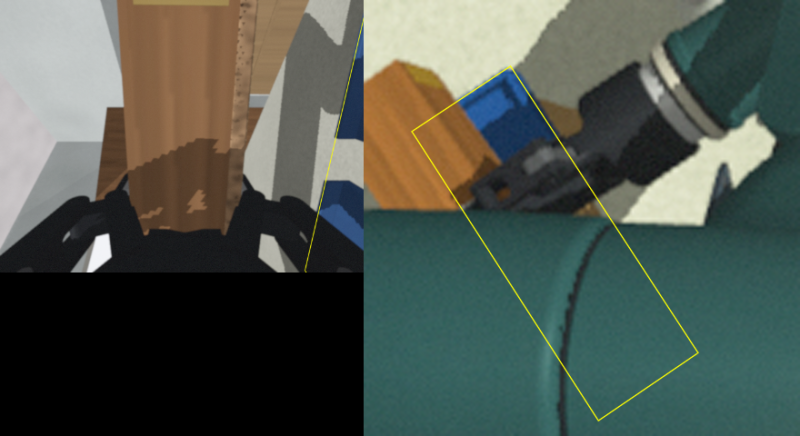

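Call:
play_rows:
  increments:
    - [0,2,0.1,0,0,0,0.45]
    - [0,4,0.1,0,0,0,0.45]
    - [0,6,0.1,0,0,0,0.45]
    - [0,8,0.1,0,0,0,0.45]
    - [0,9.5,0.1,0,0,0,0.45]
    - [0,10.5,0.1,0,0,0,0.45]
    - [0,11,0.1,0,0,0,0.45]
    - [0,11.3,0.1,0,0,0,0.45]
    - [0,11.6,0.1,0,0,0,0.45]
    - [0,11.8,0.1,0,0,0,0.45]
    - [0,11.8,0.1,0,0,0,0.45]

```text
time: 19.88
tcp_pos: [512.0, 334.3, 200.4]
ee_rot: [0.679, -0.672, -0.211, 0.207]
wrist_force: [1.3, -2.3, 24.3]
finger_gap: 59.5
gripper_force: 86.3
```

Call:
play_rows:
  increments:
    - [0,0.2,0,0,0,0,0.45]
    - [0,0.4,0,0,0,0,0.45]
    - [0,0.5,0,0,0,0,0.45]
    - [0,0.5,0,0,0,0,0.45]

```text
time: 20.22
tcp_pos: [512.1, 334.2, 200.4]
ee_rot: [0.682, -0.669, -0.211, 0.208]
wrist_force: [3.5, -2.2, 44.1]
finger_gap: 59.3
gripper_force: 87.8
```

```bash
python3 - <<'E'
from ik import *
t,r,s=tcp(); print(s["wrist_force"],s["torque"],r.inv().apply(s["torque"]),r.as_matrix())
E
```

```text
[ 3.54123203 -2.19071591 44.08629245] [ 1.70092634  5.40169312 -0.04791777] [4.45442814 0.14856439 3.49424293] [[ 0.82509547 -0.00123118 -0.56499198]
 [ 0.56490951  0.01902172  0.82493358]
 [ 0.00973147 -0.99981831  0.01639024]]
```

Call:
play_rows:
  increments:
    - [0,-0.5,0,0,0,0,0.45]
    - [0,-1.2,0,0,0,0,0.45]
    - [0,-1.5,0,0,0,0,0.45]
    - [0,-1.5,0,0,0,0,0.45]

```text
time: 20.55
tcp_pos: [512.3, 335.3, 203.3]
ee_rot: [-0.675, 0.677, 0.211, -0.206]
wrist_force: [0.6, -0.1, -6.7]
finger_gap: 59.4
gripper_force: 85.4
```

```bash
python3 - <<'E'
from ik import *
t,r,s=tcp(); print(t,s["wrist_force"],s["torque"],r.inv().apply(s["torque"]))
c=cam("side"); b=(205,330,385,460); o=crop(c["pixels"],*b,4.4)
for z,L,W in((171,272,92),): draw(o,c,b[0],b[1],4.4,rect(507.5,335.6,np.radians(34.3),L,W,z))
m=r.as_matrix(); cen=t+m[:,2]*3-m[:,0]*2.5
print(cen)
yaw=np.arctan2(m[1,0],m[0,0]); print(np.degrees(yaw))
draw(o,c,b[0],b[1],4.4,rect(cen[0],cen[1],yaw,240,63,cen[2]+30),(0,255,0)); draw(o,c,b[0],b[1],4.4,rect(cen[0],cen[1],yaw,240,63,cen[2]-30),(0,255,0))
cv2.imwrite("pics/s3.png",o)
E
```

```text
[512.34318104 335.25032519 203.28410813] [ 0.57592428 -0.08575431 -6.67217034] [-1.10450526 -0.80656554  0.02153847] [-1.36678618 -0.02949446 -0.04437732]
[508.5877588  336.32081743 203.25495179]
34.285242541304214
```

View pics/s3.png

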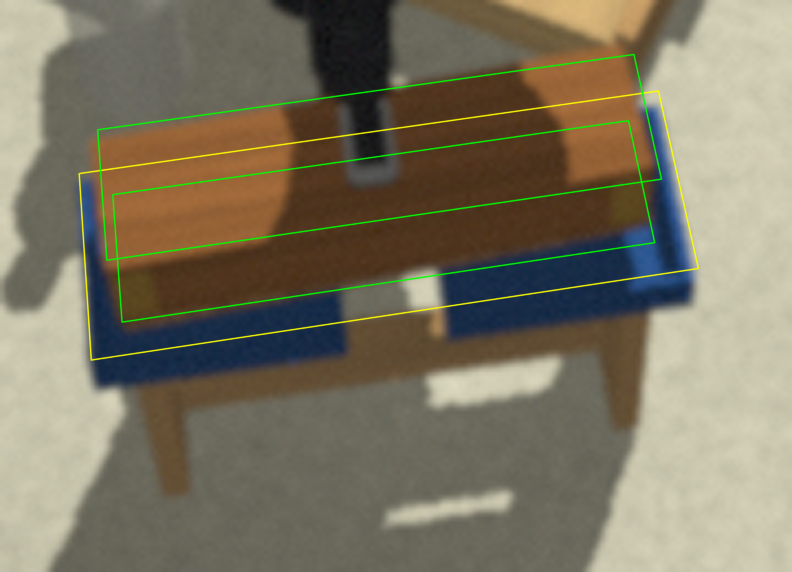

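```bash
python3 - <<'E'
from ik import *
c=cam("wrist"); V=np.asarray(c["view"]); o=-V[:3,:3].T@V[:3,3]; t,r,s=tcp(); print("cam in tool",r.inv().apply(o-t).round(1))
a=R.from_quat([.676,.21,-.207,-.675]); b=R.from_quat([-.669,-.211,.208,.682]); print((a.inv()*b).as_rotvec())
print(t,s["joint_positions"].round(3),r.inv().apply(s["torque"]))
from ik import *
x=cal()[1]; q=s["joint_positions"]; print(fk(q,x)[0])
E
```

```text
cam in tool [  71.8   -0.  -121.4]
[ 0.01892013 -0.00266002 -0.00584004]
[511.98099877 335.32256403 202.14455711] [-0.033  0.984  1.444  1.063  1.964  0.604] [-1.29584829  0.00552819 -0.05687916]
[511.97733878 335.32126088 202.14564625]
```

Call:
play_rows:
  increments:
    - [0,0.2,0,0,0,0,0.45]
    - [0,0.3,0,0,0,0,0.45]
    - [0,0.3,0,0,0,0,0.45]

```text
time: 20.9
tcp_pos: [512.0, 335.3, 200.3]
ee_rot: [0.676, -0.675, -0.21, 0.207]
wrist_force: [1.4, -0.0, 3.9]
finger_gap: 59.4
gripper_force: 85.6
```

```bash
python3 - <<'E'
from h import *
t,r,s=tcp(); print(t,s["wrist_force"],r.inv().apply(s["torque"]),r.inv().apply(s["wrist_force"]),s["joint_efforts"].round(2))
E
```

```text
[511.98359169 335.27834402 200.28601805] [ 1.40582569 -0.03328314  3.87994818] [-0.26925967  0.14182754  0.59691921] [ 1.15864481 -3.87500618 -0.82056126] [  0.29 -68.18 -10.22   2.9    4.96  -0.53]
```

```bash
python3 - <<'E'
from h import *
c=cam("side"); s=4.4; b=(205,330)
def pw(x,y,z): return p2w(c,(x+.5)/s-.5+b[0],(y+.5)/s-.5+b[1],z)[:2].round(1)
print("bottom +v corners z145",pw(97,386,145),pw(692,303,145)); print("model",[np.round(p[:2],1) for p in rect(507.5,335.6,np.radians(34.3),272,92,145)])
print("top right -v corner z171",pw(658,104,171), "left -v", pw(82,178,171))
# blue mask outline in side & top at first images
im=cv2.imread("pics/side0.png"); h=cv2.cvtColor(im,cv2.COLOR_BGR2HSV)
m=((h[...,0]>100)&(h[...,0]<125)&(h[...,1]>140)).astype(np.uint8); m[:340]=0; m[:,:200]=0;m[:,380:]=0
pts=cv2.findNonZero(m); hull=cv2.convexHull(pts); print(cv2.approxPolyDP(hull,3,True).reshape(-1,2).tolist())
for p in rect(507.5,335.6,np.radians(34.3),272,92,171)+rect(507.5,335.6,np.radians(34.3),272,92,145): print(w2p(c,p).round(1))
t=cam("top"); im=cv2.imread("pics/top0.png"); h=cv2.cvtColor(im,cv2.COLOR_BGR2HSV)
m=((h[...,0]>100)&(h[...,0]<125)&(h[...,1]>140)).astype(np.uint8); m[:195]=0;m[345:]=0; m[:,:90]=0;m[:,230:]=0
print(cv2.approxPolyDP(cv2.convexHull(cv2.findNonZero(m)),2,True).reshape(-1,2).tolist())
for p in rect(507.5,335.6,np.radians(34.3),272,92,171): print(w2p(t,p).round(1))
E
```

```text
bottom +v corners z145 [593.8 451. ] [368.5 301.7]
model [array([593.9, 450.2]), array([369.2, 297. ]), array([421.1, 221. ]), array([645.8, 374.2])]
top right -v corner z171 [418.2 227.6] left -v [643.1 375.8]
[[360, 397], [228, 416], [224, 372], [352, 355]]
[225.2 411.3]
[363.2 390.5]
[354.1 350.2]
[222.5 368.9]
[226.8 417. ]
[362.4 396.4]
[353.5 356.4]
[224. 375.]
[[201, 309], [164, 333], [97, 228], [131, 206], [136, 207]]
[ 97.2 227.8]
[165.6 333.9]
[202.2 309. ]
[133.4 203.8]
```

```bash
python3 - <<'E'
from h import *
t=cam("top");c=cam("side")
obs=[(t,171,0,(97,228)),(t,171,1,(164,333.5)),(t,171,2,(201.5,309)),(t,171,3,(133.5,205.5)),
 (c,145,0,(227.5,416.6)),(c,145,1,(361.5,397.8)),(c,171,2,(353.5,354.)),(c,171,3,(223.5,371))]
def f(q):
    return np.ravel([w2p(k,rect(q[0],q[1],q[2],272,92,z)[i])-p for k,z,i,p in obs])
for sel in(slice(0,16),slice(0,8),slice(8,16)):
    r=least_squares(lambda q:f(q)[sel],[507,336,.6]); print(r.x[:2].round(1),np.degrees(r.x[2]).round(2),r.fun.round(1))
E
```

```text
[506.3 337.7] 33.87 [-0.5 -0.1  0.1  1.1 -0.7  1.  -0.7 -1.3 -1.   1.1  1.   0.2  1.  -2.4
 -0.9 -1.4]
[506.7 336.8] 34.05 [-0.2 -0.1  0.7  0.8 -0.1  0.6 -0.4 -1.4]
[505.9 338.7] 33.65 [-1.1  1.4  1.   0.9  1.1 -1.7 -0.9 -1.2]
```

Call:
play_rows:
  increments:
    - [0,-0.6,0,0,0,0,0.45]
    - [0,-0.6,0,0,0,0,0.45]
    - [-0.1,-0.6,0.25,0,0.03,0,0.45]
    - [-0.1,-0.6,0.25,0,0.03,0,0.45]
    - [-0.1,-0.2,0.25,0,0.03,0,0.45]
    - [-0.1,0.1,0.25,0,0.03,0,0.45]
    - [-0.1,0.3,0.25,0,0.03,0,0.45]
    - [-0.1,0.4,0.25,0,0.03,0,0.45]
    - [-0.1,0.4,0.25,0,0.03,0,0.45]

```text
time: 21.85
tcp_pos: [509.7, 336.8, 195.0]
ee_rot: [-0.678, 0.679, 0.2, -0.197]
wrist_force: [-0.1, -0.4, -6.1]
finger_gap: 59.4
gripper_force: 85.3
```

```bash
python3 - <<'E'
from h import *
t,r,s=tcp(); print(t,s["wrist_force"],r.inv().apply(s["torque"]),r.inv().apply(s["wrist_force"]))
E
```

```text
[509.73461278 336.80567982 195.00563509] [-0.08493978 -0.42138901 -6.07702551] [-1.30951319 -0.02731339 -0.05118329] [-0.32171794  6.07670914 -0.29176381]
```

Call:
play_rows:
  increments:
    - [0,0.2,0,0,0,0,0.45]
    - [0,0.4,0,0,0,0,0.45]
    - [0,0.6,0,0,0,0,0.45]
    - [0,0.7,0,0,0,0,0.45]
    - [0,0.8,0,0,0,0,0.45]
    - [0,0.8,0,0,0,0,0.45]

```text
time: 22.35
tcp_pos: [509.7, 336.8, 187.4]
ee_rot: [-0.678, 0.679, 0.2, -0.197]
wrist_force: [-0.5, -0.7, -5.7]
finger_gap: 59.0
gripper_force: 85.3
```

Call:
play_rows:
  increments:
    - [0,0.1,0,0,0,0,0.45]
    - [0,0.2,0,0,0,0,0.45]
    - [0,0.2,0,0,0,0,0.45]

```text
time: 22.6
tcp_pos: [509.7, 336.7, 186.0]
ee_rot: [-0.679, 0.679, 0.2, -0.197]
wrist_force: [-0.1, -0.5, -3.6]
finger_gap: 58.9
gripper_force: 85.4
```

Touching down. Lower a touch, release, and withdraw.

Call:
play_rows:
  increments:
    - [0,0.1,0,0,0,0,0.45]
    - [0,0.1,0,0,0,0,0.45]
    - [0,0.1,0,0,0,0,0.3]
    - [0,0.1,0,0,0,0,0.15]
    - [0,0.1,0,0,0,0,0]
    - [0,0.1,0,0,0,0,0]
    - [0,0.1,0,0,0,0,0]
    - [0,0.1,0,0,0,0,0]

```text
time: 23.27
tcp_pos: [509.7, 336.8, 184.7]
ee_rot: [-0.678, 0.679, 0.2, -0.197]
wrist_force: [0.3, -0.0, -0.2]
finger_gap: 85.3
gripper_force: 0.0
```

Call:
play_rows:
  increments:
    - [0,0,-1,0,0,0,0]
    - [0,0,-2.5,0,0,0,0]
    - [0,0,-5,0,0,0,0]
    - [0,0,-8,0,0,0,0]
    - [0,0,-10,0,0,0,0]
    - [0,0,-11,0,0,0,0]
    - [0,-3,-12,0,0,0,0]
    - [0,-7,-12,0,0,0,0]
    - [0,-11,-12,0,0,0,0]
    - [0,-15,-12,0,0,0,0]
    - [0,-17,-12,0,0,0,0]
    - [0,-17,-12,0,0,0,0]

```text
time: 24.27
tcp_pos: [574.0, 235.1, 360.0]
ee_rot: [-0.678, 0.68, 0.203, -0.194]
wrist_force: [0.7, 0.3, 0.4]
finger_gap: 85.3
gripper_force: 0.0
```

```bash
python3 - <<'E'
from ik import *
t,r,s=tcp(); print(t,s["wrist_force"],s["joint_positions"].round(2))
x=cal()[1]
for p,yaw in (([506,338,330],123.9),([506,338,200],123.9),([506,338,330],-56.1),([526,-299,330],56.7)):
    k=ik(np.array(p,float),down(np.radians(yaw)),x,1,np.array([.5,.3,1.4,0,1.4,-.5])); print(yaw,k[0].round(2),k[1].round(2),go(p,down(np.radians(yaw))))
E
```

```text
[573.99053199 235.06076819 359.98388251] [0.68688118 0.3268585  0.41730681] [-0.17  0.82  1.29  1.13  2.18  0.87]
123.9 0.0 [ 0.48  0.31  1.39 -0.    1.44 -1.69] (array([-0.214,  2.912, 12.355]), array([-0.0379,  2.2082,  2.2236]))
123.9 0.0 [ 0.48  0.42  1.55 -0.    1.17 -1.69] (array([-0.367, 15.911, 12.444]), array([-0.0379,  2.2082,  2.2236]))
-56.1 0.0 [0.48 0.31 1.39 0.   1.44 1.45] (array([-0.214,  2.912, 12.355]), array([-1.5638, -0.0268, -0.0085]))
56.7 0.0 [-0.63  0.31  1.39 -0.    1.44 -1.62] (array([-32.86 ,   2.901, -42.38 ]), array([-0.9657, -1.509 , -1.5077]))
```

Call:
play_rows:
  increments:
    - [0,0,1,-0.1,0,0,0]
    - [0,0,2,-0.22,0,0,0]
    - [0,0,3,-0.34,0,0,0]
    - [0,0,4,-0.46,0,0,0]
    - [0,0,5,-0.58,0,0,0]
    - [0,0,6.5,-0.7,0,0,0]
    - [0,0,8,-0.82,0,0,0]
    - [0,0,9.5,-0.94,0,0,0]
    - [0,0,11,-1.06,0,0,0]
    - [-0.2,0,12,-1.18,0,0,0]
    - [-0.2,0,12.3,-1.3,-0.02,0,0]
    - [-0.2,0,12.3,-1.42,-0.027,-0.008,0]

```text
time: 25.27
tcp_pos: [505.5, 338.4, 355.2]
ee_rot: [-0.067, 0.954, 0.291, -0.023]
wrist_force: [-0.5, 0.9, -1.6]
finger_gap: 85.3
gripper_force: 0.0
```

Call:
play_rows:
  increments:
    - [0,0,0,-0.1,0,0,0]
    - [0,0,0,-0.14,0,0,0]
    - [0,0,0,-0.14,0,0,0]
    - [0,0,0,-0.14,0,0,0]

```text
time: 25.6
tcp_pos: [504.8, 338.6, 353.8]
ee_rot: [-0.003, 0.956, 0.293, -0.005]
wrist_force: [-0.8, -1.0, -0.2]
finger_gap: 85.5
gripper_force: 0.0
```

```bash
python3 - <<'E'
from h import *
t,r,s=tcp(); print(t,s["joint_positions"].round(2),go([506,338,260],down(np.radians(-56.1))))
c=cam("wrist"); im=c["pixels"][:,:,::-1].copy()
draw(im,c,0,0,1,rect(506,338,np.radians(33.9),240,63,215)); draw(im,c,0,0,1,rect(506.3,337.7,np.radians(33.9),272,92,171),(0,0,255))
cv2.imwrite("pics/w4.png",im)
E
```

```text
[504.82908824 338.58567819 353.79071008] [0.47 0.3  1.34 0.01 1.5  1.45] (array([0.141, 0.198, 9.377]), array([-0.0089,  0.0082,  0.0025]))
```

View pics/w4.png

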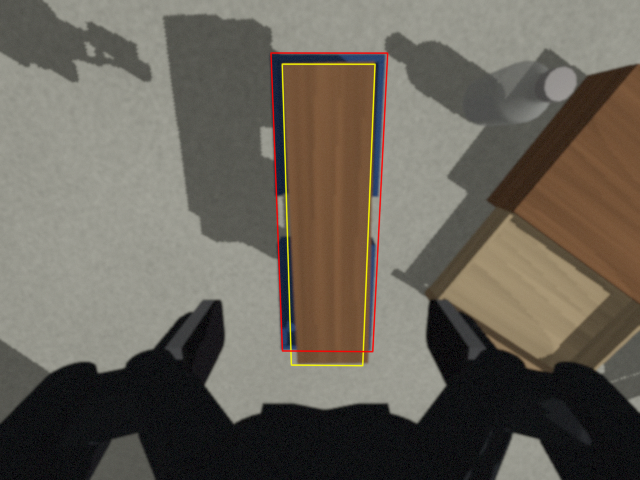

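```bash
python3 - <<'E'
from h import *
print(go([507.5,336.5,200],down(np.radians(-55.2))))
E
```

```text
(array([ 0.225,  0.385, 15.37 ]), array([-0.0093,  0.0082, -0.0147]))
```

Call:
play_rows:
  increments:
    - [0.2,0.35,2,-0.009,0.008,-0.015,0]
    - [0.2,0.35,5,-0.009,0.008,-0.015,0]
    - [0.2,0.35,8,-0.009,0.008,-0.015,0]
    - [0.2,0.35,10,-0.009,0.008,-0.015,0]
    - [0.2,0.35,12,-0.009,0.008,-0.015,0]
    - [0.2,0.35,12,-0.009,0.008,-0.015,0]
    - [0.2,0.35,12,-0.009,0.008,-0.015,0]
  force: 30

```text
time: 26.23
tcp_pos: [507.9, 335.3, 233.2]
ee_rot: [0.0, 0.955, 0.298, -0.001]
wrist_force: [0.8, -0.1, 0.1]
finger_gap: 85.4
gripper_force: 0.0
```

```bash
python3 - <<'E'
from h import *
print(tcp()[0],go([507.5,336.5,200],down(np.radians(-55.2))))
E
```

```text
[507.90983333 335.27784387 233.21670964] (array([ 0.043, -0.124,  3.322]), array([-0.0001,  0.002 , -0.0022]))
```

Call:
play_rows:
  increments:
    - [0,-0.1,1,0,0,0,0]
    - [0,-0.1,2,0,0,0,0]
    - [0,-0.1,3,0,0,0,0]
    - [0,-0.1,3.3,0,0,0,0]
    - [0,-0.1,3.3,0,0,0,0]
    - [0,-0.1,3.3,0,0,0,0.15]
    - [0,-0.1,3.3,0,0,0,0.25]
    - [0,-0.1,3.3,0,0,0,0.4]
    - [0,-0.1,3.3,0,0,0,0.4]
    - [0,-0.1,3.3,0,0,0,0.4]

```text
time: 27.07
tcp_pos: [507.9, 337.9, 202.2]
ee_rot: [0.0, 0.954, 0.299, 0.002]
wrist_force: [-0.3, -0.2, 2.3]
finger_gap: 62.5
gripper_force: 34.7
```

Call:
play_rows:
  increments:
    - [0,0,-0.5,0,0,0,0.4]
    - [0,0,-1,0,0,0,0.4]
    - [0,0,-2,0,0,0,0.4]
    - [0,0,-3,0,0,0,0.4]
    - [0,0,-4,0,0,0,0.4]
    - [0,0,-5.5,0,0,0,0.4]
    - [0,0,-7,0,0,0,0.4]
    - [0,0,-9,0,0,0,0.4]
    - [0,0,-11,0,0,0,0.4]
    - [0,0,-13,0,0,0,0.4]
    - [0,0,-14,0,0,0,0.4]
    - [0,0,-14,0,0,0,0.4]

```text
time: 28.07
tcp_pos: [508.6, 338.4, 345.2]
ee_rot: [-0.0, 0.954, 0.299, 0.004]
wrist_force: [0.5, -0.4, -2.2]
finger_gap: 62.1
gripper_force: 34.3
```

```bash
python3 - <<'E'
from h import *
t,r,s=tcp(); print(t,s["wrist_force"],s["finger_gap"],s["joint_positions"].round(2)); y=np.radians
print(go([525,10,340],down(y(-89.)))); print(go([526,-298.5,300],down(y(-123.5))))
c=cam("top"); im=c["pixels"]; h=cv2.cvtColor(im,cv2.COLOR_RGB2HSV)
for n,lo,hi in(("red",0,8),("ochre",18,28),("green",45,80),("blue",100,125)):
    m=((h[...,0]>=lo)&(h[...,0]<=hi)&(h[...,1]>120)&(h[...,2]>60)).astype(np.uint8); m[:195]=0;m[345:]=0;m[:,:90]=0;m[:,230:]=0
    k,l,st,ce=cv2.connectedComponentsWithStats(m); print(n,[(st[i].tolist(),ce[i].round(1).tolist()) for i in range(1,k) if st[i,4]>25])
E
```

```text
[508.57198349 338.35256336 345.21179332] [ 0.4632547  -0.35836401 -2.1832631 ] 62.13342964415243 [ 0.47  0.3   1.36 -0.    1.47  1.44]
(array([-17.396,  27.898,   0.437]), array([-5.0e-04, -8.1e-03,  5.9e-01]))
(array([-34.953,  53.279,   4.347]), array([-0.003 , -0.0079,  1.1921]))
red [([132, 244, 20, 24, 308], [142.3, 254.8])]
ochre [([90, 202, 14, 10, 73], [95.8, 206.8]), ([145, 217, 18, 14, 112], [154.1, 223.5]), ([159, 252, 11, 14, 35], [164.3, 258.6]), ([143, 267, 24, 25, 359], [156.4, 277.2]), ([198, 297, 12, 8, 50], [203.9, 300.3]), ([156, 302, 13, 10, 76], [162.3, 306.2])]
green [([113, 222, 23, 20, 280], [125.5, 230.2])]
blue [([111, 206, 52, 46, 464], [139.1, 224.0]), ([156, 267, 46, 67, 964], [176.5, 305.4])]
```

Call:
play_rows:
  increments:
    - [-1.5,2.5,0,0,0,0.05,0.4]
    - [-3.2,5.1,0,0,0,0.1,0.4]
    - [-4.8,7.7,0,0,0,0.16,0.4]
    - [-6.4,10.2,0,0,0,0.22,0.4]
    - [-8,12.8,0,0,0,0.27,0.4]
    - [-9.6,15.4,0,0,0,0.33,0.4]
    - [-11.2,18,0,0,0,0.38,0.4]
    - [-12.8,20.5,0,0,0,0.44,0.4]
    - [-14.4,23,0,0,0,0.49,0.4]
    - [-15.8,25.4,0,0,0,0.54,0.4]
    - [-17,27.3,0,0,0,0.58,0.4]
    - [-17.4,27.9,0,0,0,0.59,0.4]

```text
time: 29.12
tcp_pos: [522.9, 6.2, 340.0]
ee_rot: [0.001, 1.0, 0.007, -0.0]
wrist_force: [-0.1, -0.2, -2.9]
finger_gap: 62.8
gripper_force: 34.4
```

```bash
python3 - <<'E'
from h import *
t,r,s=tcp(); print(t,go([527.5,-299.5,300],down(np.radians(-123.7))))
E
```

```text
[522.85996314   6.20067662 340.01045936] (array([ 0.069, 30.568,  4.041]), array([1.500e-03, 3.000e-04, 6.012e-01]))
```

Call:
play_rows:
  increments:
    - [0,2,0,0,0,0.04,0.4]
    - [0,5,0.4,0,0,0.1,0.4]
    - [0,8,0.8,0,0,0.16,0.4]
    - [0,11,1.2,0,0,0.22,0.4]
    - [0,14,1.6,0,0,0.28,0.4]
    - [0,17,2,0,0,0.34,0.4]
    - [0,20,2.5,0,0,0.4,0.4]
    - [0,23,3,0,0,0.46,0.4]
    - [0,26,3.5,0,0,0.52,0.4]
    - [0,29,4,0,0,0.57,0.4]
    - [0,30.4,4,0,0,0.6,0.4]
    - [0,30.6,4,0,0,0.601,0.4]

```text
time: 30.12
tcp_pos: [528.6, -298.8, 299.9]
ee_rot: [-0.0, 0.957, -0.289, -0.0]
wrist_force: [0.6, -0.7, -2.1]
finger_gap: 62.6
gripper_force: 34.5
```

Call:
play_rows:
  increments:
    - [0,0,0,0,0,0,0.4]
    - [0,0,0,0,0,0,0.4]
    - [0,0,0,0,0,0,0.4]

```text
time: 30.37
tcp_pos: [529.0, -295.0, 301.6]
ee_rot: [-0.001, 0.958, -0.287, 0.001]
wrist_force: [-0.1, 0.1, -2.1]
finger_gap: 62.5
gripper_force: 34.4
```

```bash
python3 - <<'E'
from h import *
t,r,s=tcp(); print(t,go([527.5,-299.5,202],down(np.radians(-123.7))))
E
```

```text
[ 529.01144206 -295.0237232   301.55325785] (array([0.111, 0.475, 9.955]), array([-0.0019, -0.0008,  0.0065]))
```

Call:
play_rows:
  increments:
    - [0.1,0.4,2,0,0,0.006,0.4]
    - [0.1,0.4,4,0,0,0.006,0.4]
    - [0.1,0.4,6,0,0,0.006,0.4]
    - [0.1,0.4,7,0,0,0.006,0.4]
    - [0.1,0.4,7,0,0,0.006,0.4]
    - [0.1,0.4,7,0,0,0.006,0.4]

```text
time: 30.87
tcp_pos: [527.9, -299.8, 231.7]
ee_rot: [-0.0, 0.957, -0.29, 0.001]
wrist_force: [0.0, 0.5, -1.7]
finger_gap: 62.7
gripper_force: 34.3
```

```bash
python3 - <<'E'
from h import *
t,r,s=tcp(); print(t,go([527.5,-299.5,202],down(np.radians(-123.7))))
E
```

```text
[ 527.85636423 -299.75625854  231.74581643] (array([-4.700e-02,  2.000e-03,  2.975e+00]), array([-0.0013, -0.001 , -0.0003]))
```

Call:
play_rows:
  increments:
    - [0,0,1,0,0,0,0.4]
    - [0,0,2,0,0,0,0.4]
    - [0,0,2.8,0,0,0,0.4]
    - [0,0,3.2,0,0,0,0.4]
    - [0,0,3.5,0,0,0,0.4]
    - [0,0,3.5,0,0,0,0.4]

```text
time: 31.37
tcp_pos: [527.4, -300.4, 195.6]
ee_rot: [-0.001, 0.957, -0.291, 0.0]
wrist_force: [0.4, -0.6, -3.1]
finger_gap: 62.6
gripper_force: 34.5
```

Call:
play_rows:
  increments:
    - [0,0,0.2,0,0,0,0.4]
    - [0,0,0.3,0,0,0,0.4]
    - [0,0,0.3,0,0,0,0.4]

```text
time: 31.62
tcp_pos: [528.1, -300.9, 194.3]
ee_rot: [-0.0, 0.957, -0.291, 0.001]
wrist_force: [-0.7, 0.6, 0.4]
finger_gap: 62.7
gripper_force: 34.9
```

Call:
play_rows:
  increments:
    - [0,0,0,0,0,0,0.2]
    - [0,0,0,0,0,0,0]
    - [0,0,0,0,0,0,0]
    - [0,0,-2,0,0,0,0]
    - [0,0,-5,0,0,0,0]
    - [0,0,-8,0,0,0,0]
    - [0,0,-11,0,0,0,0]
    - [0,0,-14,0,0,0,0]
    - [0,0,-15,0,0,0,0]
    - [0,0,-15,0,0,0,0]

```text
time: 32.45
tcp_pos: [529.0, -301.7, 347.1]
ee_rot: [0.001, 0.957, -0.291, 0.004]
wrist_force: [0.5, 0.1, -0.2]
finger_gap: 85.5
gripper_force: 0.0
```

```bash
python3 - <<'E'
from h import *
t,r,s=tcp(); print(t,s["wrist_force"],go([525,10,340],down(np.radians(-89)))); 
a=cam("top");b=(90,195,220,340); o=crop(a["pixels"],*b,4.0)
w=(390,190,515,330); o2=crop(a["pixels"],*w,2.2); O=np.zeros((580,800,3),np.uint8); O[:,:520]=o[:580]; O[:o2.shape[0],520:520+o2.shape[1]]=o2
cv2.imwrite("pics/t5.png",O)
E
```

```text
[ 529.02774192 -301.70009585  347.11975494] [ 0.5089388   0.08313088 -0.24399131] (array([-17.673, -25.682,   0.584]), array([ 0.0017, -0.0085, -0.6071]))
```

View pics/t5.png

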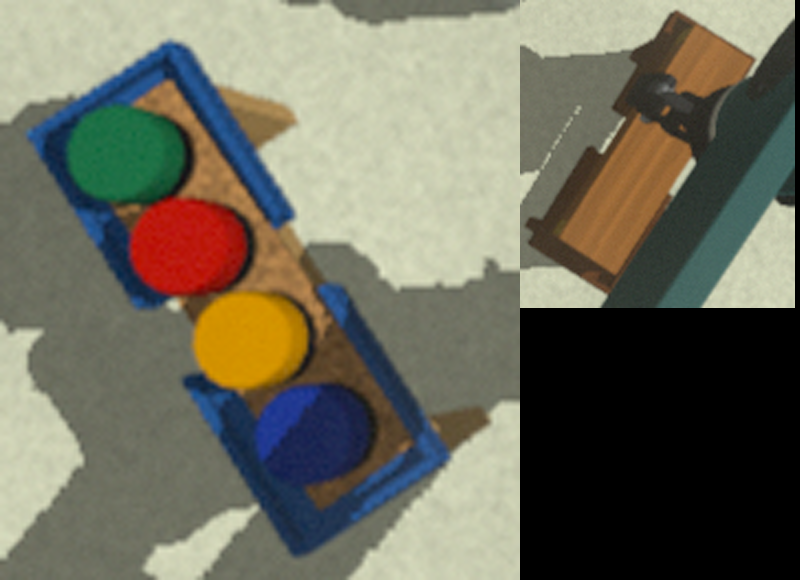

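```bash
cat > jar.py <<'E'
from h import *
HU={"red":(0,8),"ochre":(16,28),"green":(45,85),"blue":(105,125)}
def jars(c,zt=207.,verbose=0):
    h=cv2.cvtColor(c["pixels"],cv2.COLOR_RGB2HSV); out={}
    for n,(lo,hi) in HU.items():
        m=((h[...,0]>=lo)&(h[...,0]<=hi)&(h[...,1]>(170 if n!="green" else 110))&(h[...,2]>60)).astype(np.uint8); m[:,:80]=0; m[:150]=0; m[:,450:]=0
        if n=="blue": m=m & ((c["pixels"][...,0].astype(float)/np.maximum(c["pixels"][...,2],1))<9) & (h[...,0]>=114)
        m=cv2.morphologyEx(m,cv2.MORPH_OPEN,np.ones((3,3),np.uint8))
        k,l,st,ce=cv2.connectedComponentsWithStats(m)
        if k<2: continue
        i=1+np.argmax(st[1:,4]); mk=(l==i).astype(np.uint8); hull=cv2.convexHull(cv2.findNonZero(mk)); M=cv2.moments(hull); ce_=np.array([M["m10"],M["m01"]])/max(M["m00"],1)
        def f(q):
            a=np.linspace(0,2*np.pi,40); P=[w2p(c,[q[0]+26*np.cos(t),q[1]+26*np.sin(t),z]) for z in(zt,zt-30) for t in a]
            H=cv2.convexHull(np.array(P,np.float32)); M=cv2.moments(H); return np.array([M["m10"],M["m01"]])/M["m00"]-ce_
        out[n]=(least_squares(f,p2w(c,*ce_,zt)[:2],diff_step=1e-3).x.round(1).tolist(),int(st[i,4]),st[i,2:4].tolist())
    return out
E
python3 - <<'E'
from jar import *
c=cam("top"); J=jars(c)
u=np.array([np.cos(np.radians(33.9)),np.sin(np.radians(33.9))])
for n,v in J.items():
    d=np.array(v[0])-[506.3,337.7]; print(n,v,"u,v",(d@u).round(1),(d@[-u[1],u[0]]).round(1))
im=c["pixels"];h=cv2.cvtColor(im,cv2.COLOR_RGB2HSV)
print("blue jar hsv",h[195+433//4,90+300//4],h[195+430//4,90+345//4],"tray",h[195+100//4,90+250//4],h[195+470//4,90+240//4],h[195+245//4,90+110//4])
E
```

```text
red ([532.5, 354.3], 578, [29, 25]) u,v 31.0 -0.8
ochre ([483.5, 320.2], 585, [28, 25]) u,v -28.7 -1.8
green ([580.5, 389.1], 563, [29, 23]) u,v 90.3 1.3
blue jar hsv [115 183  78] [114 159  82] tray [ 20 129 164] [108 165  79] [108 179  67]
```

Call:
play_rows:
  increments:
    - [-2,-3,0,0,0,-0.06,0]
    - [-4.5,-6.5,0,0,0,-0.15,0]
    - [-7,-10,0,0,0,-0.24,0]
    - [-9.5,-13.5,0,0,0,-0.32,0]
    - [-12,-17.2,0,0,0,-0.4,0]
    - [-14.5,-21,0,0,0,-0.49,0]
    - [-16.5,-24,0,0,0,-0.56,0]
    - [-17.7,-25.7,0,0,0,-0.607,0]
    - [-17.7,-25.7,0,0,0,-0.607,0]

```text
time: 33.3
tcp_pos: [521.3, 16.3, 341.0]
ee_rot: [-0.002, 1.0, 0.012, -0.001]
wrist_force: [-0.3, 0.2, -0.2]
finger_gap: 85.4
gripper_force: 0.0
```

```bash
sed -i 's/if n=="blue".*/if n=="blue": m=((h[...,0]>=111)\&(h[...,0]<=125)\&(h[...,1]>130)\&(h[...,2]>60)).astype(np.uint8); m[:195]=0; m[345:]=0; m[:,:90]=0; m[:,230:]=0/' jar.py; python3 - <<'E'
from jar import *
t,r,s=tcp(); print(t,go([581,388.5,270],down(np.radians(-56.1)))); print(jars(cam("top")))
E
```

```text
[521.33858216  16.31487154 340.98697012] (array([  6.883, -37.041,   7.198]), array([-0.0039,  0.0018, -0.5675]))
{'red': ([533.2, 354.8], 509, [28, 25]), 'ochre': ([484.1, 320.1], 572, [28, 26]), 'green': ([580.4, 389.2], 559, [29, 23]), 'blue': ([435.1, 287.0], 565, [28, 25])}
```

Call:
play_rows:
  increments:
    - [0.4,-2,0.4,0,0,-0.03,0]
    - [1,-5.5,1,0,0,-0.09,0]
    - [1.7,-9,1.8,0,0,-0.15,0]
    - [2.4,-13,2.6,0,0,-0.21,0]
    - [3.1,-17,3.4,0,0,-0.27,0]
    - [3.9,-21,4.2,0,0,-0.33,0]
    - [4.6,-25,5,0,0,-0.39,0]
    - [5.4,-29,5.8,0,0,-0.45,0]
    - [6.1,-33,6.5,0,0,-0.51,0]
    - [6.7,-36,7,0,0,-0.55,0]
    - [6.9,-37,7.1,0,0,-0.567,0]
    - [6.9,-37,7.1,0,0,-0.567,0]
  force: 25

```text
time: 34.35
tcp_pos: [585.8, 383.5, 269.5]
ee_rot: [0.001, 0.957, 0.289, -0.001]
wrist_force: [-0.4, -0.5, 0.6]
finger_gap: 85.1
gripper_force: 0.0
```

```bash
python3 - <<'E'
from jar import *
t,r,s=tcp(); print(t,go([580.7,388.8,195],down(np.radians(-56.1))))
E
```

```text
[585.83957385 383.54205984 269.49631455] (array([-0.123, -0.727,  7.449]), array([ 0.0006,  0.002 , -0.0057]))
```

Call:
play_rows:
  increments:
    - [0,-0.3,1,0,0,0,0]
    - [0,-0.3,2.5,0,0,0,0]
    - [0,-0.3,3.5,0,0,0,0]
    - [0,-0.3,3.5,0,0,0,0]
    - [0,-0.3,3.5,0,0,0,0]

```text
time: 34.77
tcp_pos: [584.0, 383.2, 236.8]
ee_rot: [0.001, 0.958, 0.287, -0.0]
wrist_force: [0.0, 0.2, 0.2]
finger_gap: 85.1
gripper_force: 0.0
```

```bash
python3 - <<'E'
from jar import *
t,r,s=tcp(); print(t,go([580.7,388.8,195],down(np.radians(-56.1))))
E
```

```text
[584.01102929 383.1944146  236.80127685] (array([ 0.035, -0.655,  4.179]), array([ 0.0011,  0.0008, -0.0092]))
```

Call:
play_rows:
  increments:
    - [0,-0.6,0.5,0,0,-0.009,0]
    - [0,-0.6,2,0,0,-0.009,0]
    - [0,-0.6,3.5,0,0,-0.009,0]
    - [0,-0.6,4.2,0,0,-0.009,0]
    - [0,-0.6,4.2,0,0,-0.009,0]
    - [0,-0.6,4.2,0,0,-0.009,0.15]
    - [0,-0.6,4.2,0,0,-0.009,0.3]
    - [0,-0.6,4.2,0,0,-0.009,0.45]
    - [0,-0.6,4.2,0,0,-0.009,0.55]
    - [0,-0.6,4.2,0,0,-0.009,0.55]
    - [0,-0.6,4.2,0,0,-0.009,0.55]

```text
time: 35.68
tcp_pos: [581.9, 390.5, 197.1]
ee_rot: [-0.0, 0.956, 0.292, 0.002]
wrist_force: [-0.6, 0.1, 6.1]
finger_gap: 51.2
gripper_force: 26.6
```

Call:
play_rows:
  increments:
    - [0,0,-1,0,0,0,0.55]
    - [0,0,-3,0,0,0,0.55]
    - [0,0,-6,0,0,0,0.55]
    - [0,0,-9,0,0,0,0.55]
    - [0,0,-9,0,0,0,0.55]
    - [0,0,-9,0,0,0,0.55]

```text
time: 36.18
tcp_pos: [582.1, 390.6, 288.6]
ee_rot: [-0.0, 0.956, 0.292, 0.003]
wrist_force: [0.1, 0.4, -1.6]
finger_gap: 51.1
gripper_force: 26.3
```

```bash
python3 - <<'E'
from jar import *
t,r,s=tcp(); print(t,s["finger_gap"],go([540,95.5,200],down(0)))
E
```

```text
[582.09095303 390.62769285 288.58335425] 51.125647255829605 (array([-20.049,  22.1  ,   8.764]), array([ 0.0046, -0.0051, -0.9774]))
```

Call:
play_rows:
  increments:
    - [-2,2,1,0,0,-0.09,0.55]
    - [-4,4.4,2,0,0,-0.19,0.55]
    - [-6,6.6,3,0,0,-0.29,0.55]
    - [-8,8.8,4,0,0,-0.39,0.55]
    - [-10,11,5,0,0,-0.49,0.55]
    - [-12,13.2,6,0,0,-0.59,0.55]
    - [-14,15.4,6.5,0,0,-0.69,0.55]
    - [-16,17.6,7,0,0,-0.79,0.55]
    - [-18,19.8,7.5,0,0,-0.88,0.55]
    - [-19.5,21.5,8.5,0,0,-0.95,0.55]
    - [-20,22.1,8.7,0,0,-0.977,0.55]
    - [-20,22.1,8.7,0,0,-0.977,0.55]

```text
time: 37.18
tcp_pos: [536.7, 92.9, 196.6]
ee_rot: [-0.001, 0.708, 0.706, -0.001]
wrist_force: [-0.1, 1.0, 0.1]
finger_gap: 51.2
gripper_force: 26.3
```

Call:
play_rows:
  increments:
    - [0,0,2,0,0,0,0.55]
    - [0,0,5,0,0,0,0.55]
    - [0,0,7,0,0,0,0.55]
    - [0,0,7,0,0,0,0.55]
    - [0,0,7,0,0,0,0.55]

```text
time: 37.6
tcp_pos: [537.8, 95.6, 127.5]
ee_rot: [-0.001, 0.707, 0.707, -0.001]
wrist_force: [-0.0, 0.4, 0.8]
finger_gap: 51.4
gripper_force: 26.5
```

```bash
python3 - <<'E'
from jar import *
t,r,s=tcp(); print(t,s["finger_gap"],go([540,95.5,46],down(0)))
c=cam("wrist"); im=c["pixels"].copy(); 
# drawer walls: project expected inner edges
print([w2p(c,p).round(0).tolist() for p in ((466,139,64),(466,-128,64),(478,132,64),(620,131,48))])
g=cv2.cvtColor(im,cv2.COLOR_RGB2HSV); print(g[60:420:12,::40,0].shape)
cv2.imwrite("pics/w6.png",im[:,:,::-1])
E
```

```text
[537.83797691  95.63586862 127.53107119] 51.394155915851584 (array([-0.014,  0.23 ,  8.153]), array([-0.0017, -0.0001, -0.0006]))
[[191.0, 195.0], [230.0, 547.0], [215.0, 208.0], [465.0, 204.0]]
(30, 16)
```

Call:
play_rows:
  increments:
    - [0,0.2,2,0,0,0,0.55]
    - [0,0.2,4,0,0,0,0.55]
    - [0,0.2,6,0,0,0,0.55]
    - [0,0.2,7.5,0,0,0,0.55]
    - [0,0.2,7.9,0,0,0,0.55]
    - [0,0.2,7.9,0,0,0,0.55]
    - [0,0.2,8.1,0,0,0,0.55]
    - [0,0.2,8.1,0,0,0,0.55]

```text
time: 38.32
tcp_pos: [542.4, 95.2, 48.8]
ee_rot: [0.001, 0.707, 0.707, 0.002]
wrist_force: [-0.3, 0.3, -0.6]
finger_gap: 51.9
gripper_force: 26.5
```

Call:
play_rows:
  increments:
    - [0,0,0.1,0,0,0,0.55]
    - [0,0,0.2,0,0,0,0.55]
    - [0,0,0.25,0,0,0,0.55]
    - [0,0,0.25,0,0,0,0.55]

```text
time: 38.65
tcp_pos: [541.6, 95.0, 45.6]
ee_rot: [0.001, 0.707, 0.707, 0.001]
wrist_force: [0.6, -0.4, 3.7]
finger_gap: 51.0
gripper_force: 26.9
```

Contact at 45.6. Release to ~68 mm and rise.

Call:
play_rows:
  increments:
    - [0,0,0,0,0,0,0.4]
    - [0,0,0,0,0,0,0.25]
    - [0,0,0,0,0,0,0.2]
    - [0,0,0,0,0,0,0.2]
    - [0,0,-2,0,0,0,0.2]
    - [0,0,-5,0,0,0,0.2]
    - [0,0,-9,0,0,0,0.2]
    - [0,0,-13,0,0,0,0.1]
    - [0,0,-17,0,0,0,0]
    - [0,0,-21,0,0,0,0]
    - [0,0,-23,0,0,0,0]
    - [0,0,-23,0,0,0,0]

```text
time: 39.65
tcp_pos: [543.9, 95.2, 280.8]
ee_rot: [0.004, 0.707, 0.707, 0.004]
wrist_force: [0.4, -0.3, 0.4]
finger_gap: 85.5
gripper_force: 0.0
```

```bash
python3 - <<'E'
from jar import *
t,r,s=tcp(); J=jars(cam("top")); print(J); p=J["red"][0]; print(t,go([p[0],p[1],260],down(np.radians(-56.1))))
E
```

```text
{'red': ([532.2, 364.9], 249, [17, 24]), 'green': ([536.7, 71.4], 297, [19, 20]), 'blue': ([437.2, 261.1], 27, [3, 9])}
[543.85957097  95.21430293 280.7893527 ] (array([26.978, -1.047,  1.793]), array([ 0.0071, -0.0042,  0.9788]))
```

```bash
python3 - <<'E'
from jar import *
print(tcp()[0],go([533,354.3,255],down(np.radians(-56.1))))
E
```

```text
[542.42932365  95.11140733 277.91333898] (array([25.918, -0.97 ,  2.294]), array([ 0.0071, -0.0042,  0.9788]))
```

Call:
play_rows:
  increments:
    - [2,0,0.1,0,0,0.09,0]
    - [4.5,-0.1,0.3,0,0,0.19,0]
    - [7,-0.2,0.5,0,0,0.29,0]
    - [9.5,-0.3,0.8,0,0,0.39,0]
    - [12,-0.4,1.1,0,0,0.49,0]
    - [14.5,-0.5,1.4,0,0,0.59,0]
    - [17,-0.6,1.6,0,0,0.69,0]
    - [19.5,-0.7,1.8,0,0,0.79,0]
    - [22,-0.8,2,0.007,-0.004,0.88,0]
    - [24.5,-0.9,2.2,0.007,-0.004,0.95,0]
    - [25.8,-1,2.3,0.007,-0.004,0.979,0]
    - [25.8,-1,2.3,0.007,-0.004,0.979,0]

```text
time: 40.7
tcp_pos: [529.4, 355.2, 249.3]
ee_rot: [-0.001, 0.956, 0.292, -0.005]
wrist_force: [1.1, 0.4, 0.1]
finger_gap: 85.4
gripper_force: 0.0
```

```bash
cat >> jar.py <<'E'
def wj(c,col,zt=207.):
    "jar centre from the wrist picture: disc of colour at height zt, using fully visible hull"
    h=cv2.cvtColor(c["pixels"],cv2.COLOR_RGB2HSV); lo,hi=HU[col]
    if col=="blue": lo=111
    m=((h[...,0]>=lo)&(h[...,0]<=hi)&(h[...,1]>110)&(h[...,2]>40)).astype(np.uint8); m=cv2.morphologyEx(m,cv2.MORPH_OPEN,np.ones((5,5),np.uint8))
    k,l,st,ce=cv2.connectedComponentsWithStats(m); i=1+np.argmax(st[1:,4]); return st[i].tolist(),p2w(c,*ce[i],zt)[:2].round(1).tolist()
E
python3 - <<'E'
from jar import *
J=jars(cam("top")); print(J); c=cam("wrist"); print([ (n,wj(c,n)) for n in("red","ochre","blue")]); print(tcp()[0],go([533,354.3,197],down(np.radians(-56.1))))
E
```

```text
{'red': ([527.6, 351.8], 421, [28, 21]), 'ochre': ([483.6, 320.3], 581, [28, 25]), 'green': ([537.4, 73.2], 322, [21, 20]), 'blue': ([434.6, 287.2], 559, [28, 24])}Traceback (most recent call last):
  File "<stdin>", line 2, in <module>
  File "jar.py", line 22, in wj
    k,l,st,ce=cv2.connectedComponentsWithStats(m); i=1+np.argmax(st[1:,4]); return st[i].tolist(),p2w(c,*ce[i],zt)[:2].round(1).tolist()
                                                       ~~~~~~~~~^^^^^^^^^^
    return _wrapfunc(a, 'argmax', axis=axis, out=out, **kwds)
    return bound(*args, **kwds)
ValueError: attempt to get argmax of an empty sequence
```

```bash
python3 - <<'E'
from jar import *
print(tcp()[0],go([533,354.3,197],down(np.radians(-56.1))))
c=cam("top"); h=cv2.cvtColor(c["pixels"],cv2.COLOR_RGB2HSV)
print({k:(v,p2w(c,*w2p(c,[*v[0],207]),56)[:2].round(1)) for k,v in jars(c,207).items() if k=="green"}, jars(c,56.)["green"])
E
```

```text
[529.86398847 352.62342729 250.00414195] (array([0.399, 0.053, 5.297]), array([-0.0031,  0.0086,  0.0018]))
{'green': (([537.3, 73.0], 324, [21, 20]), array([543.2,  92.6]))} ([543.2, 92.4], 324, [21, 20])
```

Call:
play_rows:
  increments:
    - [0.3,0,1,-0.003,0.008,0,0]
    - [0.3,0,2.5,-0.003,0.008,0,0]
    - [0.3,0,4,-0.003,0.008,0,0]
    - [0.3,0,5.2,-0.003,0.008,0,0]
    - [0.3,0,5.2,-0.003,0.008,0,0]
    - [0.3,0,5.2,-0.003,0.008,0,0.15]
    - [0.3,0,5.2,-0.003,0.008,0,0.3]
    - [0.3,0,5.2,-0.003,0.008,0,0.45]
    - [0.3,0,5.2,-0.003,0.008,0,0.55]
    - [0.3,0,5.2,-0.003,0.008,0,0.55]
    - [0.3,0,5.2,-0.003,0.008,0,0.55]

```text
time: 41.77
tcp_pos: [533.9, 354.9, 201.3]
ee_rot: [-0.001, 0.957, 0.291, 0.003]
wrist_force: [0.4, -0.8, 5.1]
finger_gap: 51.0
gripper_force: 26.7
```

Call:
play_rows:
  increments:
    - [0,0,-1,0,0,0,0.55]
    - [0,0,-3,0,0,0,0.55]
    - [0,0,-6,0,0,0,0.55]
    - [0,0,-9,0,0,0,0.55]
    - [0,0,-9,0,0,0,0.55]
    - [0,0,-9,0,0,0,0.55]
    - [0,0,-9,0,0,0,0.55]

```text
time: 42.35
tcp_pos: [532.4, 354.4, 289.9]
ee_rot: [-0.0, 0.957, 0.291, 0.001]
wrist_force: [-0.8, 0.4, -1.4]
finger_gap: 50.9
gripper_force: 26.3
```

```bash
python3 - <<'E'
from jar import *
t,r,s=tcp(); print(t,s["finger_gap"],go([540,35.5,200],down(0)))
E
```

```text
[532.39697357 354.37427833 289.85835044] 50.878516806541256 (array([-17.171,  26.896,   8.937]), array([ 9.000e-04, -2.300e-03, -9.793e-01]))
```

Call:
play_rows:
  increments:
    - [-1.7,2.7,1,0,0,-0.09,0.55]
    - [-3.4,5.4,2,0,0,-0.19,0.55]
    - [-5.1,8.1,3,0,0,-0.29,0.55]
    - [-6.8,10.8,4,0,0,-0.39,0.55]
    - [-8.6,13.5,5,0,0,-0.49,0.55]
    - [-10.3,16.2,6,0,0,-0.59,0.55]
    - [-12,18.9,6.5,0,0,-0.69,0.55]
    - [-13.7,21.5,7,0,0,-0.79,0.55]
    - [-15.4,24.2,7.5,0,0,-0.88,0.55]
    - [-16.8,26.3,8.5,0,0,-0.95,0.55]
    - [-17.2,26.9,8.9,0,0,-0.979,0.55]
    - [-17.2,26.9,8.9,0,0,-0.979,0.55]

```text
time: 43.35
tcp_pos: [538.2, 33.5, 198.0]
ee_rot: [-0.002, 0.708, 0.706, -0.0]
wrist_force: [-0.0, 0.5, -0.2]
finger_gap: 51.5
gripper_force: 26.3
```

Call:
play_rows:
  increments:
    - [0,0,2,0,0,0,0.55]
    - [0,0,5,0,0,0,0.55]
    - [0,0,7,0,0,0,0.55]
    - [0,0,7,0,0,0,0.55]
    - [0,0,7,0,0,0,0.55]

```text
time: 43.77
tcp_pos: [539.0, 36.5, 129.4]
ee_rot: [-0.001, 0.707, 0.707, 0.0]
wrist_force: [0.1, -0.0, -0.8]
finger_gap: 51.2
gripper_force: 26.5
```

```bash
python3 - <<'E'
from jar import *
t,r,s=tcp(); print(t,s["finger_gap"],go([540,35.0,52],down(0)))
E
```

```text
[538.96421786  36.45856094 129.36597837] 51.24465763936081 (array([-0.164,  0.116,  7.736]), array([-0.0017, -0.0023, -0.0005]))
```

Call:
play_rows:
  increments:
    - [-0.15,0,2,0,0,0,0.55]
    - [-0.15,0,4,0,0,0,0.55]
    - [-0.15,0,6,0,0,0,0.55]
    - [-0.15,0,7,0,0,0,0.55]
    - [-0.15,0,7.6,0,0,0,0.55]
    - [-0.15,0,7.7,0,0,0,0.55]
    - [-0.15,0,7.8,0,0,0,0.55]
    - [-0.15,0,7.9,0,0,0,0.55]
    - [-0.15,0,8,0,0,0,0.55]
    - [-0.15,0,8,0,0,0,0.55]

```text
time: 44.6
tcp_pos: [541.2, 34.2, 51.1]
ee_rot: [0.001, 0.707, 0.707, 0.002]
wrist_force: [0.5, -0.7, -0.0]
finger_gap: 51.3
gripper_force: 26.5
```

Call:
play_rows:
  increments:
    - [0,0,0.1,0,0,0,0.55]
    - [0,0,0.2,0,0,0,0.55]
    - [0,0,0.25,0,0,0,0.55]
    - [0,0,0.25,0,0,0,0.55]

```text
time: 44.93
tcp_pos: [542.0, 34.1, 49.7]
ee_rot: [0.001, 0.707, 0.707, 0.002]
wrist_force: [-1.4, 0.7, 14.5]
finger_gap: 51.2
gripper_force: 27.8
```

Call:
play_rows:
  increments:
    - [0,0,-0.1,0,0,0,0.45]
    - [0,0,-0.1,0,0,0,0.3]
    - [0,0,-0.1,0,0,0,0.2]
    - [0,0,-0.1,0,0,0,0.2]
    - [0,0,-2,0,0,0,0.2]
    - [0,0,-5,0,0,0,0.2]
    - [0,0,-9,0,0,0,0.2]
    - [0,0,-13,0,0,0,0.1]
    - [0,0,-17,0,0,0,0]
    - [0,0,-20,0,0,0,0]
    - [0,0,-22,0,0,0,0]
    - [0,0,-22,0,0,0,0]

```text
time: 45.93
tcp_pos: [542.9, 33.7, 272.9]
ee_rot: [0.004, 0.707, 0.707, 0.004]
wrist_force: [1.4, -0.3, 0.4]
finger_gap: 85.7
gripper_force: 0.0
```

```bash
python3 - <<'E'
from jar import *
t,r,s=tcp(); print(jars(cam("top"))); print(t,go([484,320,255],down(np.radians(-56.1))))
E
```

```text
{'ochre': ([483.9, 319.8], 579, [28, 26]), 'blue': ([434.7, 287.1], 559, [28, 24])}
[542.87895387  33.69228232 272.92245422] (array([28.619, -5.785,  1.53 ]), array([ 0.0063, -0.0051,  0.9787]))
```

Call:
play_rows:
  increments:
    - [2,-0.3,0.1,0,0,0.09,0]
    - [4.8,-0.9,0.2,0,0,0.19,0]
    - [7.6,-1.4,0.4,0,0,0.29,0]
    - [10.4,-2,0.6,0,0,0.39,0]
    - [13.2,-2.6,0.8,0,0,0.49,0]
    - [16,-3.2,1,0,0,0.59,0]
    - [18.8,-3.8,1.1,0,0,0.69,0]
    - [21.6,-4.4,1.2,0,0,0.79,0]
    - [24.4,-5,1.2,0.006,-0.005,0.88,0]
    - [27,-5.5,1.2,0.006,-0.005,0.95,0]
    - [28.5,-5.9,1.2,0.006,-0.005,0.979,0]
    - [28.5,-5.9,1.2,0.006,-0.005,0.979,0]

```text
time: 46.98
tcp_pos: [479.4, 321.3, 254.0]
ee_rot: [-0.001, 0.956, 0.292, -0.004]
wrist_force: [0.3, -0.0, -0.2]
finger_gap: 85.5
gripper_force: 0.0
```

Call:
play_rows:
  increments:
    - [0,0,1,0,0,0,0]
    - [0,0,1,0,0,0,0]
    - [0,0,1,0,0,0,0]

```text
time: 47.23
tcp_pos: [480.5, 317.3, 244.6]
ee_rot: [-0.0, 0.957, 0.291, -0.004]
wrist_force: [-0.2, -0.7, 0.3]
finger_gap: 85.1
gripper_force: 0.0
```

```bash
python3 - <<'E'
from jar import *
t,r,s=tcp(); print({k:v for k,v in jars(cam("top")).items() if k in("ochre","blue")}); print(t,go([484,320,197],down(np.radians(-56.1)))); print({k:v for k,v in jars(cam("top"),56.).items() if k in("red","green")})
E
```

```text
{'ochre': ([475.6, 313.7], 320, [25, 20]), 'blue': ([434.7, 287.1], 558, [28, 24])}
[480.46457546 317.28925492 244.55878262] (array([ 0.424, -0.023,  4.822]), array([-0.0029,  0.0062, -0.0011]))
{'red': ([543.0, 32.4], 349, [21, 20]), 'green': ([544.0, 92.8], 326, [21, 20])}
```

Call:
play_rows:
  increments:
    - [0.4,0,1,-0.003,0.006,0,0]
    - [0.4,0,2.5,-0.003,0.006,0,0]
    - [0.4,0,4,-0.003,0.006,0,0]
    - [0.4,0,4.8,-0.003,0.006,0,0]
    - [0.4,0,4.8,-0.003,0.006,0,0]
    - [0.4,0,4.8,-0.003,0.006,0,0.15]
    - [0.4,0,4.8,-0.003,0.006,0,0.3]
    - [0.4,0,4.8,-0.003,0.006,0,0.45]
    - [0.4,0,4.8,-0.003,0.006,0,0.55]
    - [0.4,0,4.8,-0.003,0.006,0,0.55]
    - [0.4,0,4.8,-0.003,0.006,0,0.55]

```text
time: 48.25
tcp_pos: [485.1, 321.4, 199.5]
ee_rot: [-0.0, 0.957, 0.291, 0.002]
wrist_force: [0.2, -0.1, 6.2]
finger_gap: 51.5
gripper_force: 26.6
```

Call:
play_rows:
  increments:
    - [0,0,-1,0,0,0,0.55]
    - [0,0,-3,0,0,0,0.55]
    - [0,0,-6,0,0,0,0.55]
    - [0,0,-9,0,0,0,0.55]
    - [0,0,-9,0,0,0,0.55]
    - [0,0,-9,0,0,0,0.55]
    - [0,0,-9,0,0,0,0.55]

```text
time: 48.83
tcp_pos: [483.7, 320.9, 288.3]
ee_rot: [-0.0, 0.957, 0.291, 0.001]
wrist_force: [-0.5, -0.7, -0.6]
finger_gap: 51.3
gripper_force: 26.3
```

```bash
python3 - <<'E'
from jar import *
t,r,s=tcp(); print(t,s["finger_gap"],go([540,-26,200],down(0)))
E
```

```text
[483.71180556 320.8775219  288.280605  ] 51.34080972069214 (array([-14.683,  31.934,   8.801]), array([ 8.000e-04, -1.600e-03, -9.793e-01]))
```

Call:
play_rows:
  increments:
    - [-1.3,2.9,0.5,0,0,-0.09,0.55]
    - [-2.7,6,1.2,0,0,-0.18,0.55]
    - [-4.1,9,2,0,0,-0.28,0.55]
    - [-5.5,12,3,0,0,-0.37,0.55]
    - [-6.9,15,4,0,0,-0.46,0.55]
    - [-8.3,18,5,0,0,-0.55,0.55]
    - [-9.7,21,6,0,0,-0.65,0.55]
    - [-11.1,24.1,7,0,0,-0.74,0.55]
    - [-12.5,27.2,8,0,0,-0.84,0.55]
    - [-13.8,30,8.6,0,0,-0.92,0.55]
    - [-14.6,31.7,8.8,0,0,-0.97,0.55]
    - [-14.7,31.9,8.8,0,0,-0.979,0.55]

```text
time: 49.83
tcp_pos: [539.2, -28.8, 197.8]
ee_rot: [-0.001, 0.708, 0.707, -0.001]
wrist_force: [0.0, 0.3, 0.5]
finger_gap: 51.3
gripper_force: 26.3
```

Call:
play_rows:
  increments:
    - [0,0,2,0,0,0,0.55]
    - [0,0,5,0,0,0,0.55]
    - [0,0,7,0,0,0,0.55]
    - [0,0,7,0,0,0,0.55]
    - [0,0,7,0,0,0,0.55]

```text
time: 50.25
tcp_pos: [538.4, -24.6, 128.7]
ee_rot: [-0.002, 0.707, 0.707, -0.0]
wrist_force: [0.9, 0.7, -1.2]
finger_gap: 51.2
gripper_force: 26.5
```

```bash
python3 - <<'E'
from jar import *
t,r,s=tcp(); print(t,s["finger_gap"],go([540,-26.5,50],down(0)))
E
```

```text
[538.43088467 -24.62785708 128.6901163 ] 51.204282098202356 (array([-0.204,  0.179,  7.868]), array([-0.0029, -0.0022, -0.0005]))
```

Call:
play_rows:
  increments:
    - [-0.2,0,2,0,0,0,0.55]
    - [-0.2,0,4,0,0,0,0.55]
    - [-0.2,0,6,0,0,0,0.55]
    - [-0.2,0,7,0,0,0,0.55]
    - [-0.2,0,7.6,0,0,0,0.55]
    - [-0.2,0,7.8,0,0,0,0.55]
    - [-0.2,0,8,0,0,0,0.55]
    - [-0.2,0,8.1,0,0,0,0.55]
    - [-0.2,0,8.15,0,0,0,0.55]
    - [-0.2,0,8.15,0,0,0,0.55]

```text
time: 51.08
tcp_pos: [540.9, -27.6, 49.2]
ee_rot: [0.001, 0.707, 0.707, 0.001]
wrist_force: [-0.4, -0.6, -0.5]
finger_gap: 51.1
gripper_force: 26.5
```

Call:
play_rows:
  increments:
    - [0,0,0.1,0,0,0,0.55]
    - [0,0,0.15,0,0,0,0.55]
    - [0,0,0.2,0,0,0,0.55]
    - [0,0,0.2,0,0,0,0.55]

```text
time: 51.42
tcp_pos: [541.3, -27.6, 48.0]
ee_rot: [0.001, 0.707, 0.707, 0.002]
wrist_force: [-2.1, 0.2, 11.7]
finger_gap: 51.4
gripper_force: 27.6
```

Call:
play_rows:
  increments:
    - [0,0,-0.1,0,0,0,0.45]
    - [0,0,-0.1,0,0,0,0.3]
    - [0,0,-0.1,0,0,0,0.2]
    - [0,0,-0.1,0,0,0,0.2]
    - [0,0,-2,0,0,0,0.2]
    - [0,0,-5,0,0,0,0.2]
    - [0,0,-9,0,0,0,0.2]
    - [0,0,-13,0,0,0,0.1]
    - [0,0,-17,0,0,0,0]
    - [0,0,-20,0,0,0,0]
    - [0,0,-22,0,0,0,0]
    - [0,0,-22,0,0,0,0]

```text
time: 52.42
tcp_pos: [542.7, -28.2, 271.5]
ee_rot: [0.004, 0.707, 0.707, 0.004]
wrist_force: [1.2, 0.1, 0.3]
finger_gap: 85.5
gripper_force: 0.0
```

```bash
python3 - <<'E'
from jar import *
t,r,s=tcp(); print(jars(cam("top"))); print(t,go([435,287,255],down(np.radians(-56.1))))
E
```

```text
{'blue': ([434.7, 286.4], 545, [27, 24])}
[542.73468102 -28.17298411 271.51806615] (array([ 31.492, -10.673,   1.327]), array([ 0.0063, -0.0036,  0.9787]))
```

Call:
play_rows:
  increments:
    - [2,-0.6,0.1,0,0,0.08,0]
    - [5,-1.6,0.2,0,0,0.18,0]
    - [8,-2.6,0.3,0,0,0.28,0]
    - [11,-3.6,0.4,0,0,0.37,0]
    - [14,-4.6,0.5,0,0,0.46,0]
    - [17,-5.6,0.6,0,0,0.55,0]
    - [20,-6.7,0.7,0,0,0.65,0]
    - [23,-7.8,0.8,0,0,0.74,0]
    - [26,-8.8,0.9,0.006,-0.004,0.84,0]
    - [29,-9.9,1,0.006,-0.004,0.92,0]
    - [31,-10.6,1,0.006,-0.004,0.97,0]
    - [31.4,-10.7,1,0.006,-0.004,0.979,0]

```text
time: 53.47
tcp_pos: [430.7, 288.7, 254.7]
ee_rot: [-0.001, 0.957, 0.292, -0.004]
wrist_force: [-0.3, -0.3, -0.6]
finger_gap: 85.4
gripper_force: 0.0
```

Call:
play_rows:
  increments:
    - [0,0,1,0,0,0,0]
    - [0,0,1,0,0,0,0]
    - [0,0,1,0,0,0,0]
    - [0,0,1,0,0,0,0]

```text
time: 53.8
tcp_pos: [433.2, 285.1, 246.0]
ee_rot: [-0.001, 0.957, 0.291, -0.003]
wrist_force: [-0.0, -1.0, -0.1]
finger_gap: 85.4
gripper_force: 0.0
```

```bash
python3 - <<'E'
from jar import *
t,r,s=tcp(); print(t,go([435,287,197],down(np.radians(-56.1)))); c=cam("top"); print(jars(c).get("blue"),{k:v for k,v in jars(c,56.).items() if k!="blue"})
E
```

```text
[433.22040157 285.05442104 246.00619489] (array([ 0.283, -0.047,  4.899]), array([-0.0031,  0.0055, -0.0012]))
([426.0, 278.8], 243, [23, 18]) {'red': ([543.7, 31.9], 361, [22, 21]), 'ochre': ([542.2, -29.6], 356, [21, 21]), 'green': ([544.6, 92.8], 323, [21, 19])}
```

Call:
play_rows:
  increments:
    - [0.25,0,1,-0.003,0.006,0,0]
    - [0.25,0,2.5,-0.003,0.006,0,0]
    - [0.25,0,4,-0.003,0.006,0,0]
    - [0.25,0,4.9,-0.003,0.006,0,0]
    - [0.25,0,4.9,-0.003,0.006,0,0]
    - [0.25,0,4.9,-0.003,0.006,0,0.15]
    - [0.25,0,4.9,-0.003,0.006,0,0.3]
    - [0.25,0,4.9,-0.003,0.006,0,0.45]
    - [0.25,0,4.9,-0.003,0.006,0,0.55]
    - [0.25,0,4.9,-0.003,0.006,0,0.55]
    - [0.25,0,4.9,-0.003,0.006,0,0.55]

```text
time: 54.77
tcp_pos: [435.7, 288.0, 198.8]
ee_rot: [-0.0, 0.957, 0.291, 0.002]
wrist_force: [0.0, -0.9, 6.3]
finger_gap: 51.2
gripper_force: 26.5
```

Call:
play_rows:
  increments:
    - [0,0,-1,0,0,0,0.55]
    - [0,0,-3,0,0,0,0.55]
    - [0,0,-6,0,0,0,0.55]
    - [0,0,-9,0,0,0,0.55]
    - [0,0,-9,0,0,0,0.55]
    - [0,0,-9,0,0,0,0.55]
    - [0,0,-9,0,0,0,0.55]

```text
time: 55.35
tcp_pos: [434.4, 287.5, 287.7]
ee_rot: [-0.0, 0.957, 0.291, 0.001]
wrist_force: [-0.2, -0.6, -0.9]
finger_gap: 51.4
gripper_force: 26.3
```

```bash
python3 - <<'E'
from jar import *
t,r,s=tcp(); print(t,s["finger_gap"],go([540,-87,200],down(0)))
E
```

```text
[434.36193043 287.50578927 287.70809563] 51.3571325622024 (array([-12.127,  36.982,   8.736]), array([ 6.000e-04, -1.800e-03, -9.794e-01]))
```

Call:
play_rows:
  increments:
    - [-1.1,3.2,0.5,0,0,-0.09,0.55]
    - [-2.3,6.8,1.2,0,0,-0.18,0.55]
    - [-3.5,10.4,2,0,0,-0.28,0.55]
    - [-4.6,14,3,0,0,-0.37,0.55]
    - [-5.8,17.6,4,0,0,-0.46,0.55]
    - [-7,21.2,5,0,0,-0.55,0.55]
    - [-8.1,24.8,6,0,0,-0.65,0.55]
    - [-9.3,28.4,7,0,0,-0.74,0.55]
    - [-10.5,32,8,0,0,-0.84,0.55]
    - [-11.5,35,8.5,0,0,-0.92,0.55]
    - [-12,36.8,8.7,0,0,-0.97,0.55]
    - [-12.1,37,8.7,0,0,-0.979,0.55]

```text
time: 56.35
tcp_pos: [540.7, -90.2, 198.3]
ee_rot: [-0.001, 0.708, 0.707, -0.0]
wrist_force: [-0.0, 0.1, -0.4]
finger_gap: 51.4
gripper_force: 26.4
```

Call:
play_rows:
  increments:
    - [0,0,2,0,0,0,0.55]
    - [0,0,5,0,0,0,0.55]
    - [0,0,7,0,0,0,0.55]
    - [0,0,7,0,0,0,0.55]
    - [0,0,7,0,0,0,0.55]

```text
time: 56.77
tcp_pos: [539.0, -85.6, 129.0]
ee_rot: [-0.002, 0.707, 0.707, -0.0]
wrist_force: [-0.9, -0.4, -0.3]
finger_gap: 51.0
gripper_force: 26.5
```

```bash
python3 - <<'E'
from jar import *
t,r,s=tcp(); print(t,s["finger_gap"],go([540,-87.5,49],down(0)))
E
```

```text
[538.96501898 -85.59642459 129.0204076 ] 51.01783204324265 (array([-0.214,  0.128,  8.001]), array([-0.0031, -0.0029, -0.0005]))
```

Call:
play_rows:
  increments:
    - [-0.2,0,2,0,0,0,0.55]
    - [-0.2,0,4,0,0,0,0.55]
    - [-0.2,0,6,0,0,0,0.55]
    - [-0.2,0,7,0,0,0,0.55]
    - [-0.2,0,7.6,0,0,0,0.55]
    - [-0.2,0,7.9,0,0,0,0.55]
    - [-0.2,0,8.1,0,0,0,0.55]
    - [-0.2,0,8.2,0,0,0,0.55]
    - [-0.2,0,8.25,0,0,0,0.55]
    - [-0.2,0,8.25,0,0,0,0.55]

```text
time: 57.6
tcp_pos: [541.5, -88.8, 48.5]
ee_rot: [0.001, 0.707, 0.707, 0.001]
wrist_force: [-0.9, 0.1, -0.7]
finger_gap: 51.5
gripper_force: 26.5
```

Call:
play_rows:
  increments:
    - [0,0,0.1,0,0,0,0.55]
    - [0,0,0.12,0,0,0,0.55]
    - [0,0,0.15,0,0,0,0.55]
    - [0,0,0.15,0,0,0,0.55]

```text
time: 57.93
tcp_pos: [541.5, -88.9, 47.3]
ee_rot: [0.001, 0.707, 0.707, 0.001]
wrist_force: [-1.1, 0.6, 7.3]
finger_gap: 51.5
gripper_force: 27.3
```

Call:
play_rows:
  increments:
    - [0,0,-0.1,0,0,0,0.45]
    - [0,0,-0.1,0,0,0,0.3]
    - [0,0,-0.1,0,0,0,0.2]
    - [0,0,-0.1,0,0,0,0.2]
    - [0,0,-2,0,0,0,0.2]
    - [0,0,-5,0,0,0,0.2]
    - [0,0,-9,0,0,0,0.2]
    - [0,0,-12,0,0,0,0.4]
    - [2,-3,-14,0,0,0,0.7]
    - [5,-7,-14,0,0,0,1]
    - [8,-11,-14,0,0,0,1]
    - [9.3,-13,-14,0,0,0,1]

```text
time: 58.93
tcp_pos: [409.4, 5.0, 186.6]
ee_rot: [0.0, 0.708, 0.707, 0.001]
wrist_force: [-0.0, 0.4, -0.7]
finger_gap: 7.4
gripper_force: 0.0
```

Call:
play_rows:
  increments:
    - [0,0,0,0,0,0,1]
    - [0,0,0,0,0,0,1]
    - [0,0,0,0,0,0,1]

```text
time: 59.18
tcp_pos: [411.6, 4.1, 186.7]
ee_rot: [0.001, 0.707, 0.707, 0.001]
wrist_force: [0.8, -0.5, 0.6]
finger_gap: -0.1
gripper_force: 0.0
```

```bash
python3 - <<'E'
from jar import *
t,r,s=tcp(); print(t,s["finger_gap"],go([415,6,55],down(0))); c=cam("top"); print(jars(c,56.))
h=cv2.cvtColor(c["pixels"],cv2.COLOR_RGB2HSV)
m=((h[...,0]>=111)&(h[...,0]<=125)&(h[...,1]>130)&(h[...,2]>40)).astype(np.uint8); m[:,:235]=0; m[:210]=0; m[300:]=0; m[:,380:]=0
k,l,st,ce=cv2.connectedComponentsWithStats(m); print([(st[i].tolist(),p2w(c,*ce[i],56)[:2].round()) for i in range(1,k) if st[i,4]>30])
b=(235,130,455,300); cv2.imwrite("pics/t7.png",crop(c["pixels"],*b,3.4))
E
```

```text
[411.56401975   4.10264815 186.66927027] -0.0830794258128888 (array([ 0.178,  0.301, 13.168]), array([ 0.0032, -0.0009,  0.0002]))
{'red': ([543.7, 26.4], 361, [22, 21]), 'ochre': ([542.2, -29.9], 360, [21, 21]), 'green': ([548.5, 79.0], 322, [20, 20])}
[([338, 244, 20, 20, 320], array([542., -90.]))]
```

View pics/t7.png

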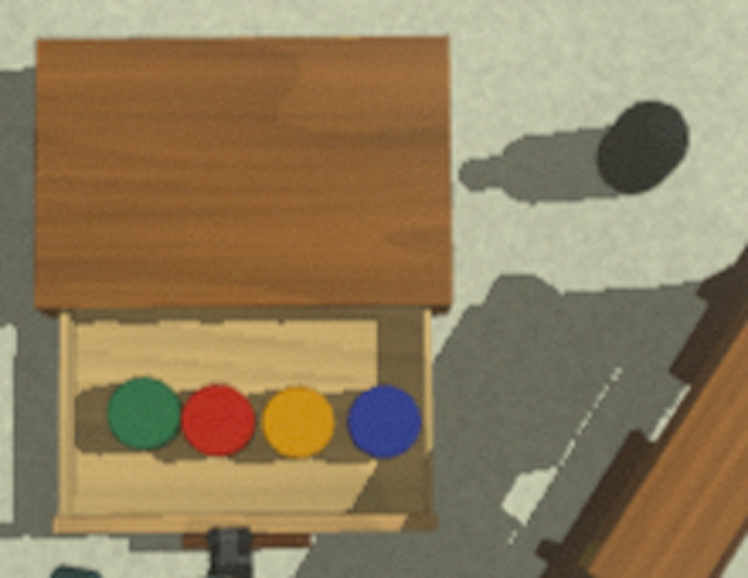

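Call:
play_rows:
  increments:
    - [0,0,3,0,0,0,1]
    - [0,0,6,0,0,0,1]
    - [0,0,9,0,0,0,1]
    - [0,0,12,0,0,0,1]
    - [0,0,13.2,0,0,0,1]
    - [0,0,13.2,0,0,0,1]
    - [0,0.5,13.2,0,0,0,1]
    - [0,1,13.2,0,0,0,1]
    - [0,1.5,13.2,0,0,0,1]
    - [0,2,13.2,0,0,0,1]
    - [0,2.5,13.2,0,0,0,1]
    - [0,3,13.2,0,0,0,1]

```text
time: 60.23
tcp_pos: [441.6, 4.3, 55.0]
ee_rot: [0.0, 0.707, 0.707, 0.001]
wrist_force: [-2.5, 0.5, 2.5]
finger_gap: 0.1
gripper_force: 1.4
```

Call:
play_rows:
  increments:
    - [0,0.5,0,0,0,0,1]
    - [0,1,0,0,0,0,1]
    - [0,1.7,0,0,0,0,1]
    - [0,2.4,0,0,0,0,1]
    - [0,3.1,0,0,0,0,1]
    - [0,3.8,0,0,0,0,1]
    - [0,4.5,0,0,0,0,1]
    - [0,5.2,0,0,0,0,1]
    - [0,5.9,0,0,0,0,1]
    - [0,6.6,0,0,0,0,1]
    - [0,7.3,0,0,0,0,1]
    - [0,8,0,0,0,0,1]

```text
time: 61.23
tcp_pos: [521.6, 4.4, 54.4]
ee_rot: [-0.0, 0.707, 0.707, 0.001]
wrist_force: [-2.8, 1.9, -0.8]
finger_gap: 0.1
gripper_force: 1.2
```

Call:
play_rows:
  increments:
    - [0,0.7,0,0,0,0,1]
    - [0,1.4,0,0,0,0,1]
    - [0,2.1,0,0,0,0,1]
    - [0,2.8,0,0,0,0,1]
    - [0,3.5,0,0,0,0,1]
    - [0,4.2,0,0,0,0,1]
    - [0,4.8,0,0,0,0,1]
    - [0,5.2,0,0,0,0,1]
    - [0,5.5,0,0,0,0,1]
    - [0,5.8,0,0,0,0,1]
    - [0,6.0,0,0,0,0,1]
    - [0,6.0,0,0,0,0,1]

```text
time: 62.23
tcp_pos: [581.8, 4.1, 54.8]
ee_rot: [0.001, 0.707, 0.707, 0.001]
wrist_force: [-1.2, 0.4, 0.3]
finger_gap: -0.1
gripper_force: 0.1
```

Call:
play_rows:
  increments:
    - [0,0.3,0,0,0,0,1]
    - [0,0.6,0,0,0,0,1]
    - [0,0.8,0,0,0,0,1]
    - [0,0.8,0,0,0,0,1]

```text
time: 62.57
tcp_pos: [584.8, 4.3, 54.3]
ee_rot: [-0.003, 0.707, 0.707, -0.002]
wrist_force: [-11.3, -1.3, 8.7]
finger_gap: -0.2
gripper_force: 5.9
```

Call:
play_rows:
  increments:
    - [0,0.3,0,0,0,0,1]
    - [0,0.5,0,0,0,0,1]
    - [0,0.5,0,0,0,0,1]

```text
time: 62.82
tcp_pos: [585.1, 4.4, 53.9]
ee_rot: [-0.006, 0.707, 0.707, -0.005]
wrist_force: [-22.2, -2.3, 17.8]
finger_gap: 0.1
gripper_force: 11.1
```

Call:
play_rows:
  increments:
    - [0,-1.5,0,0,0,0,1]
    - [0,-4,0,0,0,0,1]
    - [0,-7,0,0,0,0,1]
    - [0,-10,-2,0,0,0,1]
    - [0,-13,-6,0,0,0,1]
    - [0,-15,-10,0,0,0,1]
    - [0,-16,-14,0,0,0,1]
    - [0,-16,-18,0,0,0,1]
    - [0,-16,-20,0,0,0,1]
    - [0,-16,-20,0,0,0,1]

```text
time: 63.65
tcp_pos: [438.1, 3.4, 261.1]
ee_rot: [0.006, 0.707, 0.707, 0.005]
wrist_force: [0.8, -0.5, 0.7]
finger_gap: 0.1
gripper_force: 0.0
```

```bash
python3 - <<'E'
from h import *
t,r,s=tcp(); print(t,s["wrist_force"]); c=cam("top"); im=c["pixels"].astype(int)
for y in(-100,100):
    print(y,[(x,im[tuple(w2p(c,[x,y,64]).round().astype(int)[::-1])].tolist()) for x in range(585,630,5)])
E
```

```text
[438.10240952   3.35971833 261.10598834] [ 0.81162093 -0.48475866  0.69584516]
-100 [(585, [192, 194, 169]), (590, [182, 184, 160]), (595, [185, 187, 161]), (600, [186, 187, 162]), (605, [149, 147, 129]), (610, [83, 72, 46]), (615, [188, 152, 94]), (620, [190, 155, 99]), (625, [122, 89, 54])]
100 [(585, [183, 186, 162]), (590, [183, 186, 160]), (595, [182, 188, 162]), (600, [154, 154, 132]), (605, [96, 92, 72]), (610, [108, 89, 59]), (615, [181, 147, 92]), (620, [150, 119, 76]), (625, [150, 101, 56])]
```

Call:
play_rows:
  increments:
    - [0,0,0,0,0,0,1]
    - [0,0,0,0,0,0,1]
    - [0,0,0,0,0,0,1]
    - [0,0,0,0,0,0,1]

```text
time: 64.03
tcp_pos: [433.0, 4.2, 253.0]
ee_rot: [-0.001, 0.707, 0.707, 0.0]
wrist_force: [-0.4, 0.1, 0.2]
finger_gap: 0.2
gripper_force: 0.0
```

```bash
python3 -c "
from bench import manip
print(manip.job_done())"
```

```text
the job is handed in; nothing more can be done
None
```

The job is handed in at 64 s: all four jars were on their lids in the drawer before I pushed it home, the crate is upside down in the dark stand, and the cover is still in the blue tray; the green jar shifted about 1.5 cm and ended touching the red one, still upright, and I left the bottles alone.

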